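Refill the card holder from the stock tray

ROBOT

A 6-joint arm with a two-finger parallel gripper is mounted at the origin on a cart in front of the work surface, level with it; the furniture and walls round the work are solid. World frame = base frame: x ahead of the robot, y to its left, z up, the work surface at z = 0. Lengths are in m, angles in rad, forces in N, time in s.
With the tool pointing down it reaches from about 0.325 to 0.9 m from the base axis. Payload 3.5 kg.
Tool frame: the origin (TCP) lies between the finger pads; the fingertips stand 25 mm ahead of it and the grasp point (between the pads) lies 6 mm ahead of it (manip.tips_ahead is the distance from the TCP to the fingertips, in m); z points along the fingers, y is the direction in which the jaws open and shut (so a half turn about z gives the same grasp; the last joint's range is limited). The gripper opens to 85 mm and grips with 20 to 120 N. Pads are 22 mm wide; open, the fingers measure 114 mm over their backs; the gripper's body (76 mm by 85 mm) begins 54 mm behind the grasp point. The pads swing forward as they close: fully open they stand 13 mm farther back than shut.
Start: joints at [1.169, 0.276, -0.026, 1.268, 0, 1.467], TCP at [0.184, 0.597, 0.227] pointing down, gripper open.
Joint ranges: [-3.12, 3.12], [-0.85, 1.88], [-1.08, 1.24], [-1.95, 2.15], [-1.57, 1.53], [-3.14, 3.14]. Speed limits (rad/s): [2.57, 2.57, 3.14, 3.14, 3.14, 3.14].

INTERFACE

Orientations are given as a 3x3 rotation matrix whose columns are the frame's x, y, z axes.
In Python, from cell import manip gives the robot as it stands.
- The arm moves only by the tool drive_tool, never from a script. Its argument "increments" is a list of rows, each an object of numbers: "dx", "dy", "dz": the shift along the tool's x, y, z in m; "rx", "ry", "rz": the turn, a rotation vector about the tool's x, y, z in degrees; "claw": the finger opening in m, from 0 to 0.0854. In form: [{"dx": .., "dy": .., "dz": .., "rx": .., "ry": .., "rz": .., "claw": ..}, ...]. A call has exactly 5 rows; each row is the pose to reach, as a shift and turn from the pose commanded when the call began, along the tool's axes at that moment; what a row does not reach only later rows make up. A row lasts 1/8 s, in which the tool goes at most 62.5 mm and 10.7 degrees, less where a joint would pass 70% of its speed; a pose out of reach is approached as far as the arm can. A call with a gripper value outside its range is refused whole. The fingers move at their own pace and stop on an object; "force" is the grip in N (left out, the last holds). Time passes only in rows, so rows that repeat a pose let the fingers close, or fill a call up. It gives the time, the measured TCP pose, the force and the opening at its end, in the units of the state.
- manip.observe(): the state, without advancing time (a new reading comes with each control period).
- manip.snapshot(name): name is "scene" or "top" or "wrist"; returns a dict with "img" (480x640x3 uint8, red, green, blue), "range_z" (480x640 float32, m along the optical axis (not along the pixel's ray), 0 where there is no reading), "mtx" (3x3 intrinsics, pixels), "R" (3x3) and "t" (3): a world point X has camera coordinates R X + t; the wrist camera has in their place "hand_eye" (4x4, takes a point from camera to tool coordinates, whose origin is the TCP and whose axes are the flange's). Camera axes: x right, y down, z forward; pixel columns grow to the right and rows downward; lengths in m; the calibration is good to about 2 mm. The wrist camera is an equidistant fisheye: a pixel r from the principal point sees the ray r / f radians off the axis. A picture is of the moment at which its call begins: read the wrist's pose just before it.
- manip.sign_off(): hands the job in, once; it reports no verdict.
The state is a dict: "t": time; "joint_pos": joint angles; "qd": joint speeds; "joint_efforts": joint torques, N m; "tool_pos": TCP position; "tool_rot": TCP orientation; "contact_force": force on the tool from outside, world axes, zero at the start; "ft_torque": the same for the moment, N m; "grip_width": opening from 0.0 (shut) to 1.0 (fully open).
Only numpy, scipy, OpenCV 4.12 (cv2) and the standard library are available. Lean on these libraries where they do the work, as an engineer would, in place of code of your own. Each camera call takes 0.05 s, during which the arm holds its last target.

TASK

Refill the card holder with the banded stack of blank cards that is hemmed in between the tin and the little gift box in the stock tray: first stand both the tin and the gift box on the cork mat, then take the stack and slide it lengthwise under the holder's weighted arm, flat on the plate and home against the stop. Last, put the tin and the gift box each back upright on the very spot in the tray where it stood, and do not disturb the timer and the ribbon spool.

Things in the scene. Friction and masses are not known exactly. Their poses are not given: they have to be found in the camera images.
- tin_center (a point): round tin, 60 mm in diameter, 64 mm high, gold lid and green body, 0.14 kg, upright near one end of the stock tray (either end). The point is its centre, 32 mm above its underside; z up.
- gift_center (a point): small white ribboned gift box, 55 x 55 mm, 43 mm high, 0.06 kg, upright near the other end of the stock tray, its sides along its x and y. The point is its centre, 21.5 mm above its underside; z up.
- cards_center (a point): banded stack of blank white cards, a rigid block 38 mm (its x) by 58 mm (its y), 21 mm high, 0.09 kg, lying in the middle of the stock tray with its long side across the tray. The point is its centre, 10.8 mm above its underside; z up.
- stock_tray: fixed dark wooden tray, 198 mm (its x) by 86 mm (its y); floor 4 mm thick, walls 5 mm thick, top 20 mm above the worktop; inside 188 x 76 mm. Origin: centre of its underside, on the worktop. Tin and gift box stand about 55 mm from its centre along its +x and -x (either way round), about 5 mm clear of the cards between them, and can be gripped above the walls.
- side_mat: fixed cork mat, 170 mm (its x) by 95 mm (its y), 4 mm thick, the empty side area. Origin at the centre of its underside, on the worktop.
- card_holder: fixed metal holder. Origin on the worktop under the middle of the stack's place. Flat plate, top 4 mm up, x -52 to +72 mm, y -33 to +33 mm, open at -x and the sides. Upright stop, 22 mm high, face at x = +29 mm. The stack goes in along +x, its 58 mm side along x, until its end meets the stop; its centre is then at (0, 0, 15) mm. A weighted arm reaches over it from behind the stop.
- holder_arm (a joint): the holder's arm, a polished 16 mm wide strip hinged along y at x = +54, z = 34 mm (holder frame). Lifts freely, falls by its weight (under 1 N). 0 = down (start), grows as it lifts (rad); about 0.07 on the stack. Down: lowest underside at x = +7, z = 21 mm (a small roller), then an upturned toe ending at x = -20, z = 34 mm: a stack slid in just above the plate lifts it.
- timer: bystander: white square minute timer with black dial, 56 x 56 mm, 27 mm high. Origin at the centre of its underside.
- spool: bystander: ribbon spool lying flat, 62 mm in diameter, 24 mm high. Origin at the centre of its underside.
Not all that is in view belongs to the job. Leave any purple look-alike of the part that bears tin_center alone. Of the things that look like the part that bears cards_center, the larger one is meant.

How it is judged:
On the way, in this order (a step that is already met when the one before it is completed fails the run):
1. tin and gift box both stand upright and released on the cork mat, while the cards still lie where they were (x of tin_center in the frame of side_mat between -0.085 and 0.085 m and y of tin_center in the frame of side_mat between -0.0475 and 0.0475 m and z of tin_center in the frame of side_mat between 0.032 and 0.048 m and angle between each of tin_center, gift_center's own z axis and vertical below 0.15 rad and linear speed of each of tin, gift below 0.03 m/s and contact force between the fingers and tin below 0.1 N and x of gift_center in the frame of side_mat between -0.085 and 0.085 m and y of gift_center in the frame of side_mat between -0.0475 and 0.0475 m and z of gift_center in the frame of side_mat between 0.0215 and 0.0375 m and contact force between the fingers and gift below 0.1 N and distance of cards_center from where it was at the start of the episode below 0.03 m), for 0.2 s.
2. the stack lies released on the holder's plate, home under the arm, while tin and gift box still stand on the mat (x of tin_center in the frame of side_mat between -0.085 and 0.085 m and y of tin_center in the frame of side_mat between -0.0475 and 0.0475 m and z of tin_center in the frame of side_mat between 0.032 and 0.048 m and angle between each of tin_center, gift_center's own z axis and vertical below 0.15 rad and linear speed of each of tin, gift, cards below 0.03 m/s and contact force between the fingers and tin below 0.1 N and x of gift_center in the frame of side_mat between -0.085 and 0.085 m and y of gift_center in the frame of side_mat between -0.0475 and 0.0475 m and z of gift_center in the frame of side_mat between 0.0215 and 0.0375 m and contact force between the fingers and gift below 0.1 N and x of cards_center in the frame of card_holder between -0.012 and 0.012 m and y of cards_center in the frame of card_holder between -0.012 and 0.012 m and z of cards_center in the frame of card_holder between 0.011 and 0.019 m and angle between cards_center's own z axis and vertical below 0.1 rad and angle between the y axis of cards_center and the x axis of card_holder, either way round below 0.2 rad and value of joint holder_arm between 0.04 and 0.3 rad and contact force between the fingers and cards below 0.1 N), for 0.2 s.
At the end, for the whole second after the job is handed in: The card stack lies flat on the holder's plate under the lifted arm, centre within 12 mm of its place along and across and within 0.2 rad of straight; the tin and the gift box stand upright, each within 14 mm of the spot where it started; all released and at rest (x of cards_center in the frame of card_holder between -0.012 and 0.012 m and y of cards_center in the frame of card_holder between -0.012 and 0.012 m and z of cards_center in the frame of card_holder between 0.011 and 0.019 m and angle between each of cards_center, tin_center, gift_center's own z axis and vertical below 0.1 rad and angle between the y axis of cards_center and the x axis of card_holder, either way round below 0.2 rad and value of joint holder_arm between 0.04 and 0.3 rad and linear speed of each of cards, tin, gift below 0.03 m/s and contact force between the fingers and cards below 0.1 N and distance of each of tin_center, gift_center from where it was at the start of the episode below 0.014 m and contact force between the fingers and tin below 0.1 N and contact force between the fingers and gift below 0.1 N and contact force between the fingers and anything else below 0.5 N); the robot touches nothing.
It fails at once if the timer is shoved by more than 25 mm or tipped (distance of timer from where it was at the start of the episode above 0.025 m or angle between timer's own z axis and vertical above 0.3 rad).
It fails at once if the ribbon spool is shoved by more than 25 mm or tipped (distance of spool from where it was at the start of the episode above 0.025 m or angle between spool's own z axis and vertical above 0.3 rad).
It fails at once if the tin is tipped over (angle between tin_center's own z axis and vertical above 0.8 rad).
It fails at once if the gift box is tipped over (angle between gift_center's own z axis and vertical above 0.8 rad).
It also fails if it takes over 131 s, if anything falls off the work surface, if the arm or the gripper's body presses on something with over 40 N, if the wrist force passes 120 N, or if a joint passes its speed limit or range.

## Working session

There is one attempt and no reset: what is moved stays moved. The work goes in short steps, Python scripts to look and compute and a tool call to move; the robot and the scene stay as the last step left them, time stands still between calls to the robot, and variables do not carry over. Pictures are saved under pics/ and viewed, and the job is handed in when it is done.

Besides the shell and the picture viewer there is one more tool, called by a JSON object that holds its "op" and its "data". drive_tool: Moves the arm, as the interface text tells. Its arguments: {"type":"object","properties":{"increments":{"type":"array"},"force":{"type":"number"}},"required":["increments"]}

```bash
ls; mkdir -p pics; python3 - <<'E'
from cell import manip
import cv2,numpy as np
s=manip.observe()
for k in s: print(k,np.round(s[k],4).tolist())
print(manip.tips_ahead)
for n in ["scene","top","wrist"]:
    d=manip.snapshot(n); cv2.imwrite(f"pics/{n}0.png",d["img"][:,:,::-1]); np.savez(f"{n}0.npz",**d)
    print(n,np.round(d["mtx"],2).tolist(), [np.round(d[k],4).tolist() for k in("R","t","hand_eye") if k in d])
E
```

```text
pics
t 0.0
joint_pos [1.1686, 0.2772, -0.0279, 1.268, 0.0, 1.4674]
qd [-0.0001, -0.0003, 0.0003, 0.0006, -0.0003, -0.0004]
joint_efforts [-0.0012, -44.5512, 29.5203, 0.0164, -0.0001, 0.0]
tool_pos [0.1837, 0.5966, 0.2258]
tool_rot [[-0.9557, 0.2944, -0.0009], [0.2944, 0.9557, -0.0021], [0.0002, -0.0022, -1.0]]
contact_force [0.1579, 0.548, 0.3122]
ft_torque [0.0345, -0.0081, -0.0284]
grip_width 0.9996
0.025
scene [[588.67, 0.0, 322.97], [0.0, 588.67, 240.52], [0.0, 0.0, 1.0]] [[[0.8535, -0.5209, -0.0113], [-0.3451, -0.549, -0.7612], [0.3903, 0.6536, -0.6484]], [-0.4672, 0.1941, 1.0329]]
top [[469.02, 0.0, 318.61], [0.0, 469.02, 245.97], [0.0, 0.0, 1.0]] [[[0.0227, -0.9996, 0.0156], [-0.9812, -0.0253, -0.1915], [0.1919, -0.0109, -0.9814]], [-0.0553, 0.488, 1.1443]]
wrist [[371.65, 0.0, 318.17], [0.0, 371.65, 241.34], [0.0, 0.0, 1.0]] [[[0.0002, -0.9473, -0.3204, 0.083], [1.0, 0.0001, 0.0004, 0.0006], [-0.0003, -0.3204, 0.9473, -0.1468], [0.0, 0.0, 0.0, 1.0]]]
```

View pics/scene0.png

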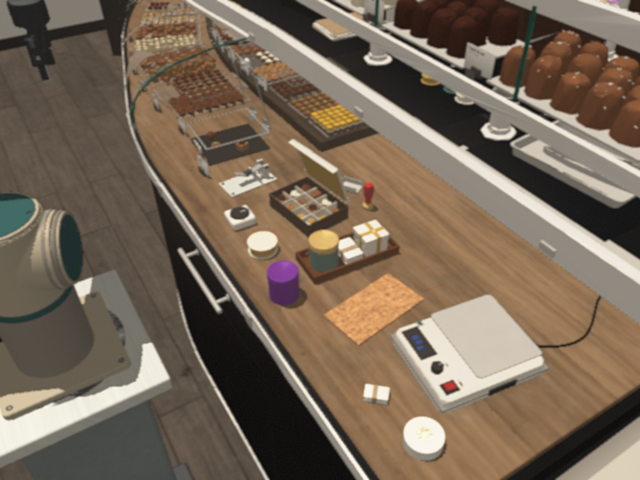

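View pics/top0.png

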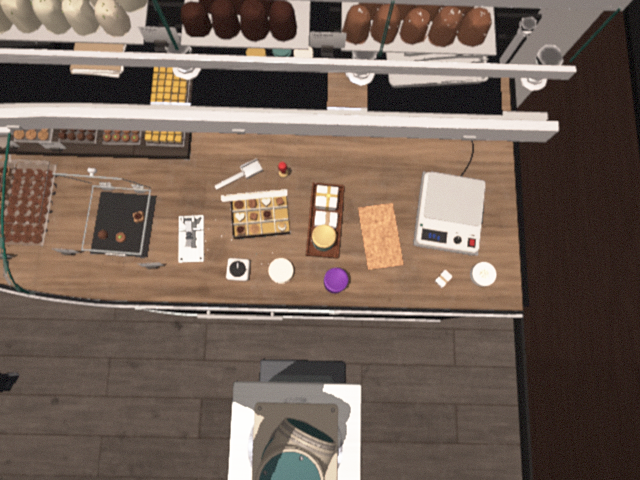

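View pics/wrist0.png

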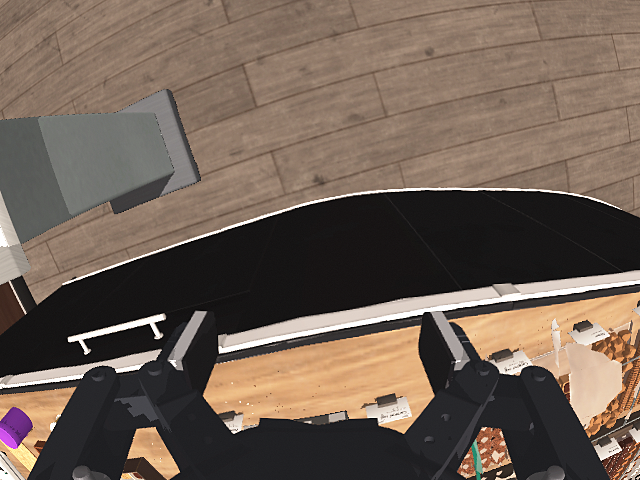

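The scene view shows the tin (323,248), cards (349,250) and gift (371,236) in the tray, with the mat at (375,305) and the holder at (250,180). There is a purple decoy tin at (283,283) and a small decoy stack at (376,393). In the top view the tin is at (324,237), cards (325,216), gift (326,195), mat (380,236) and holder (191,238). Next I'll zoom in and measure.

```bash
cat > h.py <<'E'
import numpy as np, cv2
from cell import manip
def ray(d,uv,z):
    "pixel -> world point on plane z"
    uv=np.atleast_2d(np.asarray(uv,float)); K=d["mtx"];R=d["R"];t=d["t"]
    r=np.c_[uv,np.ones(len(uv))]@np.linalg.inv(K).T@R
    c=-R.T@t
    s=(z-c[2])/r[:,2]
    return c+s[:,None]*r
def cloud(d):
    z=d["range_z"]; v,u=np.mgrid[:480,:640]; K=d["mtx"]
    p=np.stack([(u-K[0,2])/K[0,0]*z,(v-K[1,2])/K[1,1]*z,z],-1)
    w=(p-d["t"])@d["R"]; w[z==0]=np.nan
    return w
def wload(n): return dict(np.load(n))
E
python3 - <<'E'
from h import *
d=wload("top0.npz"); im=d["img"][:,:,::-1]
c=im[150:290,170:410]; cv2.imwrite("pics/topz.png",cv2.resize(c,None,fx=3.3,fy=3.3,interpolation=cv2.INTER_CUBIC))
d=wload("scene0.npz"); im=d["img"][:,:,::-1]
c=im[130:350,210:440]; cv2.imwrite("pics/scenez.png",cv2.resize(c,None,fx=2.7,fy=2.7,interpolation=cv2.INTER_CUBIC))
w=cloud(wload("top0.npz"))
for n,(u,v) in dict(tin=(324,237),cards=(325,216),gift=(326,195),mat=(380,236),table=(280,245),holder=(191,250),timer=(237,269),spool=(281,270)).items(): print(n,np.round(w[v,u],4))
E
```

```text
tin [ 0.5085 -0.0562  0.0681]
cards [ 0.574  -0.0586  0.0256]
gift [ 0.6241 -0.0595  0.0492]
mat [ 0.5302 -0.2069 -0.0021]
table [4.985e-01 5.810e-02 3.000e-04]
holder [0.4774 0.2888 0.0092]
timer [0.428  0.1635 0.0266]
spool [0.4281 0.0511 0.0276]
```

View pics/topz.png

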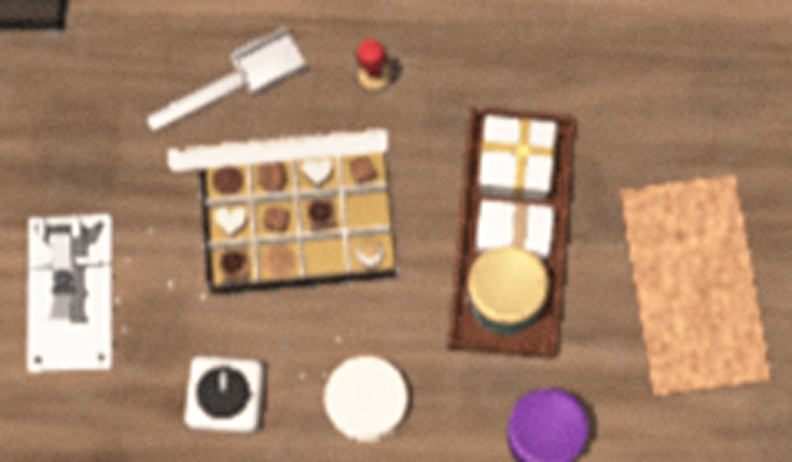

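View pics/scenez.png

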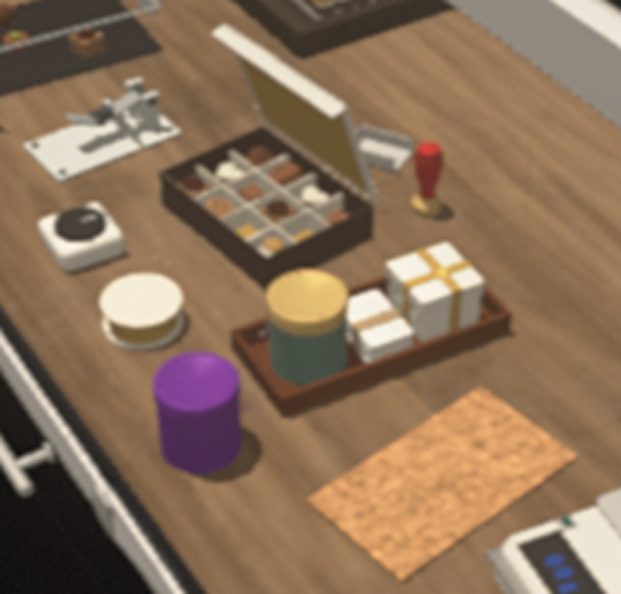

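Top zoom: tin lid centre near (508,285), cards (515,225), gift (518,155), mat (697,285) and holder (70,290) with the stop end up, so insertion goes along world +x. Next, the measurements.

```bash
cat > meas.py <<'E'
from h import *
import sys
def obs(d,names=("tin","gift","cards","mat","plate","tray")):
    im=d["img"]; hsv=cv2.cvtColor(im,cv2.COLOR_RGB2HSV); w=cloud(d)
    X,Y,Z=w[...,0],w[...,1],w[...,2]; out={}
    def box(x0,x1,y0,y1,z0,z1): return (X>x0)&(X<x1)&(Y>y0)&(Y<y1)&(Z>z0)&(Z<z1)
    def rep(n,m,z):
        m=m.astype(np.uint8); k,l,st,ce=cv2.connectedComponentsWithStats(m)
        if k<2: print(n,"none");return
        i=1+np.argmax(st[1:,4]); c=max(cv2.findContours((l==i).astype(np.uint8),0,1)[0],key=cv2.contourArea)[:,0]
        p=ray(d,c,z)[:,:2]; r=cv2.minAreaRect((p*1000).astype(np.float32))
        print(n,"rect c",np.round(r[0],1),"size",np.round(r[1],1),"ang",round(r[2],1),"circ",np.round(cv2.minEnclosingCircle((p*1000).astype(np.float32)),1) if 0 else "", "n",st[i,4],"px",np.round(ce[i],1), "ctr",np.round(ray(d,ce[i],z)[0,:2]*1000,1))
    H,S,V=hsv[...,0],hsv[...,1],hsv[...,2]
    rep("tinlid",box(.3,.9,-.35,.1,.058,.08)&(H>10)&(H<35),.068)
    rep("gift",box(.3,.9,-.35,.1,.037,.056)&~((H>120)),.047)
    rep("cards",box(.3,.9,-.12,.0,.019,.033)&(V>150)&(S<110),.0256)
    rep("mat",box(.4,.7,-.28,-.12,-.01,.02)&(H>5)&(H<20)&(S>100)&(V>165),.004)
    rep("plate",box(.4,.7,.2,.36,-.01,.02)&(V>170)&(S<60),.004)
    rep("tray",box(.4,.75,-.12,-.0,.011,.1),.02)
    rep("timer",box(.35,.5,.1,.22,.018,.05),.027)
    rep("spool",box(.35,.5,0,.1,.015,.05),.024)
    rep("holderhigh",box(.4,.7,.2,.36,.018,.2),.03)
    m=box(.4,.7,.2,.36,.018,.2); print("holder maxz",np.nanmax(Z[m]))
E
python3 - <<'E'
from meas import *
for n in("top0","scene0"):
    print(n);obs(wload(n+".npz"))
w=cloud(wload("top0.npz")); X,Y,Z=w[...,0],w[...,1],w[...,2]
for a,b in((.4,.5),(.5,.6),(.6,.65),(.65,.7),(.7,.75),(.75,.8),(.8,.9)):
    m=(X>a)&(X<b)&(abs(Y)<.4); print(a,b,np.nanmax(Z[m]))
E
```

```text
top0
tinlid rect c [512.4 -54.9] size [59.  57.8] ang 1.5 circ  n 443 px [323.4 235.2] ctr [513.2 -54.6]
gift rect c [ 600.1 -323.8] size [ 54.1 197. ] ang 88.5 circ  n 895 px [429.3 209.3] ctr [ 593.6 -328. ]
cards rect c [568.6 -60. ] size [56.4 38.2] ang 85.0 circ  n 283 px [325.7 217.7] ctr [569.5 -60.4]
mat rect c [ 530. -206.] size [175.1  99.4] ang 9.4 circ  n 2321 px [380.2 236. ] ctr [ 528.9 -206.6]
plate rect c [509.8 293.5] size [125.5  66.1] ang 4.6 circ  n 818 px [191.  242.7] ctr [498.  291.8]
tray rect c [567.5 -57.9] size [ 85.8 200. ] ang 86.4 circ  n 921 px [325.4 207.6] ctr [598.4 -59.3]
timer rect c [429.4 162.8] size [55.  54.9] ang 86.3 circ  n 428 px [237.2 268.3] ctr [429.8 163. ]
spool rect c [430.   52.7] size [59.6 59. ] ang 1.9 circ  n 457 px [280.2 269.5] ctr [430.   53.3]
holderhigh rect c [527.6 291.6] size [83.9 48.8] ang 23.1 circ  n 278 px [188.1 228.7] ctr [529.4 295. ]
holder maxz 0.04523665609375248
scene0
tinlid rect c [510.2 -62.3] size [66.1 58.7] ang 57.8 circ  n 557 px [323.  240.8] ctr [510.1 -62.5]
gift rect c [ 634.2 -328.7] size [ 38.5 12
[... 300 characters left out ...]
125.1  67.7] ang 3.5 circ  n 526 px [242.1 184. ] ctr [494.  283.9]
tray rect c [567.4 -46.6] size [131.8 202.5] ang 86.1 circ  n 2987 px [344.6 247.6] ctr [565.3 -55.9]
timer rect c [425.9 151.9] size [58. 54.] ang 87.4 circ  n 375 px [239.  214.4] ctr [426.2 151.7]
spool rect c [428.7  49.1] size [62.9 64.5] ang 22.9 circ  n 496 px [261.4 241.3] ctr [428.2  48.3]
holderhigh rect c [530.9 283.3] size [86.9 64.8] ang 15.7 circ  n 244 px [253.9 169.2] ctr [530.7 289.6]
holder maxz 0.040955290126976455
0.4 0.5 0.07285155247216758
0.5 0.6 0.2330070109443063
0.6 0.65 0.19251146743096864
0.65 0.7 0.06886499810794044
0.7 0.75 0.2402528087383069
0.75 0.8 0.2406435967393362
0.8 0.9 0.493613719250378
```

```bash
python3 - <<'E'
from meas import *
d=wload("top0.npz");w=cloud(d); X,Y,Z=w[...,0],w[...,1],w[...,2]
for zz in (.08,.12,.2):
    m=(X>.4)&(X<.7)&(abs(Y)<.45)&(Z>zz); v,u=np.nonzero(m); print(zz,len(v), u.min(),u.max(),v.min(),v.max(),[ (round(float(np.min(q[m])),3),round(float(np.max(q[m])),3)) for q in(X,Y,Z)])
m=(X>.65)&(X<.8)&(abs(Y)<.35)&(Z>.2); print("rail x",X[m].min(),"y",Y[m].min(),Y[m].max())
E
```

```text
0.08 493 96 286 176 200 [(0.574, 0.626), (0.038, 0.448), (0.086, 0.235)]
0.12 480 96 286 176 200 [(0.574, 0.617), (0.038, 0.448), (0.122, 0.235)]
0.2 48 96 128 176 180 [(0.592, 0.6), (0.391, 0.448), (0.201, 0.235)]
rail x 0.7320410090223174 y -0.34999646290544406 0.34994335787018616
```

```bash
cat >> h.py <<'E'
from scipy.spatial.transform import Rotation as Ro
def plan(x,y,z,yaw):
    "yaw: world angle (deg) of tool x, tool straight down"
    s=manip.observe(); R=np.array(s["tool_rot"]); p=np.array(s["tool_pos"]); a=np.radians(yaw)
    T=np.array([[np.cos(a),np.sin(a),0],[np.sin(a),-np.cos(a),0],[0,0,-1.]])
    d=R.T@(np.array([x,y,z])-p); rv=np.degrees((Ro.from_matrix(R).inv()*Ro.from_matrix(T)).as_rotvec())
    print("at",np.round(p*1000,1),"F",np.round(s["contact_force"],2),"g",round(s["grip_width"],3),"t",round(s["t"],2),"j",np.round(s["joint_pos"],2))
    print("d mm",np.round(d*1000,1),"rot deg",np.round(rv,2))
E
python3 -c "
from h import *
plan(.512,-.055,.20,176.4)"
```

```text
at [183.7 596.7 226.1] F [-0.63 -0.1   0.42] g 1.0 t 0.15 j [ 1.17  0.28 -0.03  1.27 -0.    1.47]
d mm [-505.6 -526.2   26.9] rot deg [ -0.1   -0.02 -13.52]
```

{"op": "drive_tool", "data": {"increments": [{"dx": -0.04,"dy": -0.042,"dz": 0.002,"claw": 0.0854},{"dx": -0.08,"dy": -0.083,"dz": 0.004},{"dx": -0.12,"dy": -0.125,"dz": 0.006},{"dx": -0.16,"dy": -0.167,"dz": 0.008},{"dx": -0.2,"dy": -0.21,"dz": 0.01}]}}

```text
invalid input at $.increments[0]: expected keys dx, dy, dz, rx, ry, rz, claw
```

{"op": "drive_tool", "data": {"increments": [{"dx": -0.04,"dy": -0.042,"dz": 0.002},{"dx": -0.08,"dy": -0.083,"dz": 0.004},{"dx": -0.12,"dy": -0.125,"dz": 0.006},{"dx": -0.16,"dy": -0.167,"dz": 0.008},{"dx": -0.2,"dy": -0.21,"dz": 0.01}]}}

```text
invalid input at $.increments[0]: expected keys dx, dy, dz, rx, ry, rz, claw
```

```bash
python3 -c "
from h import *
plan(.512,-.055,.20,176.4)"
```

```text
at [183.7 596.7 226.1] F [-0.63 -0.1   0.42] g 1.0 t 0.15 j [ 1.17  0.28 -0.03  1.27 -0.    1.47]
d mm [-505.6 -526.2   26.9] rot deg [ -0.1   -0.02 -13.52]
```

{"op": "drive_tool", "data": {"increments": [{"dx": -0.04,"dy": -0.042,"dz": 0.002,"rx": 0,"ry": 0,"rz": 0,"claw": 0.085},{"dx": -0.08,"dy": -0.083,"dz": 0.004,"rx": 0,"ry": 0,"rz": 0,"claw": 0.085},{"dx": -0.12,"dy": -0.125,"dz": 0.006,"rx": 0,"ry": 0,"rz": 0,"claw": 0.085},{"dx": -0.16,"dy": -0.167,"dz": 0.008,"rx": 0,"ry": 0,"rz": 0,"claw": 0.085},{"dx": -0.2,"dy": -0.21,"dz": 0.01,"rx": 0,"ry": 0,"rz": 0,"claw": 0.085}]}}

```text
t: 0.78
tool_pos: [0.3137, 0.336, 0.2168]
tool_rot: [[-0.956, 0.294, 0.0], [0.294, 0.956, -0.0], [-0.0, 0.0, -1.0]]
contact_force: [0.9, 0.0, -0.4]
grip_width: 0.994
```

{"op": "drive_tool", "data": {"increments": [{"dx": -0.04,"dy": -0.042,"dz": 0.002,"rx": 0,"ry": 0,"rz": 0,"claw": 0.085},{"dx": -0.08,"dy": -0.083,"dz": 0.004,"rx": 0,"ry": 0,"rz": 0,"claw": 0.085},{"dx": -0.12,"dy": -0.125,"dz": 0.006,"rx": 0,"ry": 0,"rz": 0,"claw": 0.085},{"dx": -0.16,"dy": -0.167,"dz": 0.008,"rx": 0,"ry": 0,"rz": 0,"claw": 0.085},{"dx": -0.2,"dy": -0.21,"dz": 0.01,"rx": 0,"ry": 0,"rz": 0,"claw": 0.085}]}}

```text
t: 1.4
tool_pos: [0.4431, 0.0764, 0.2069]
tool_rot: [[-0.956, 0.294, 0.0], [0.294, 0.956, 0.0], [-0.0, 0.0, -1.0]]
contact_force: [1.0, -0.1, -0.2]
grip_width: 0.997
```

```bash
python3 -c "
from h import *
plan(.512,-.055,.20,176.4)"
```

```text
at [443.1  76.4 206.9] F [ 0.98 -0.1  -0.22] g 0.997 t 1.4 j [ 0.03 -0.03 -0.42  1.18  0.    0.33]
d mm [-104.5 -105.3    6.9] rot deg [  0.02   0.02 -13.52]
```

Fast and accurate. Moving above the tin, then a wrist look.

{"op": "drive_tool", "data": {"increments": [{"dx": -0.03,"dy": -0.03,"dz": 0.002,"rx": 0,"ry": 0,"rz": -4,"claw": 0.085},{"dx": -0.06,"dy": -0.06,"dz": 0.004,"rx": 0,"ry": 0,"rz": -8,"claw": 0.085},{"dx": -0.085,"dy": -0.085,"dz": 0.006,"rx": 0,"ry": 0,"rz": -13.5,"claw": 0.085},{"dx": -0.1045,"dy": -0.1055,"dz": 0.007,"rx": 0,"ry": 0,"rz": -13.5,"claw": 0.085},{"dx": -0.1045,"dy": -0.1055,"dz": 0.007,"rx": 0,"ry": 0,"rz": -13.5,"claw": 0.085}]}}

```text
t: 2.02
tool_pos: [0.512, -0.0549, 0.1996]
tool_rot: [[-0.998, 0.066, -0.0], [0.066, 0.998, 0.0], [0.0, 0.0, -1.0]]
contact_force: [-0.7, 1.6, -0.9]
grip_width: 0.998
```

```bash
python3 -c "
from h import *
plan(.512,-.055,.05,176.4)
d=manip.snapshot('wrist'); cv2.imwrite('pics/w1.png',d['img'][:,:,::-1])
"
```

```text
at [512.  -54.9 199.6] F [-0.71  1.61 -0.86] g 0.998 t 2.02 j [-0.23  0.1  -0.3   1.17 -0.   -0.17]
d mm [-1.000e-01 -1.000e-01  1.496e+02] rot deg [ 0.   -0.02 -0.18]
```

View pics/w1.png

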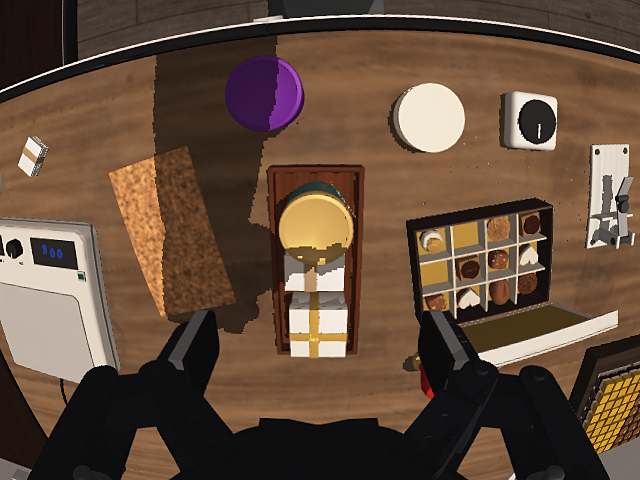

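The wrist view shows the tin lid at (316,226), gift (318,330) and mat (172,232), with the tray upright in the picture. I'll cross-check positions with wrist rays.

```bash
cat >> h.py <<'E'
def wsnap(name=None):
    s=manip.observe(); d=manip.snapshot('wrist'); d["p"]=np.array(s["tool_pos"]);d["Rt"]=np.array(s["tool_rot"])
    if name: cv2.imwrite(f'pics/{name}.png',d['img'][:,:,::-1])
    return d
def wray(d,uv,z):
    uv=np.atleast_2d(np.asarray(uv,float)); K=d["mtx"]; q=(uv-[K[0,2],K[1,2]])/K[0,0]; th=np.linalg.norm(q,axis=1)
    r=np.c_[q*(np.sin(th)/np.maximum(th,1e-9))[:,None],np.cos(th)]
    H=d["hand_eye"]; r=r@H[:3,:3].T@d["Rt"].T; c=d["Rt"]@H[:3,3]+d["p"]
    return c+((z-c[2])/r[:,2])[:,None]*r
def wrect(d,m,z,n=""):
    k,l,st,ce=cv2.connectedComponentsWithStats(m.astype(np.uint8)); i=1+np.argmax(st[1:,4])
    c=max(cv2.findContours((l==i).astype(np.uint8),0,1)[0],key=cv2.contourArea)[:,0]
    r=cv2.minAreaRect((wray(d,c,z)[:,:2]*1000).astype(np.float32))
    print(n,"c",np.round(r[0],1),"size",np.round(r[1],1),"ang",round(r[2],1),"px",np.round(ce[i]),"n",st[i,4])
E
python3 - <<'E'
from h import *
d=wsnap(); im=d["img"]; hsv=cv2.cvtColor(im,cv2.COLOR_RGB2HSV); H,S,V=[hsv[...,i].astype(int) for i in range(3)]
v,u=np.mgrid[:480,:640]
def win(a,b,c,e): return (u>a)&(u<b)&(v>c)&(v<e)
wrect(d,win(270,365,170,275)&(H>17)&(H<30)&(S>70)&(V>120),.068,"tin")
wrect(d,win(280,352,290,362)&(V>110)&(S<60)|win(285,350,295,358)&(H>15)&(V>150),.047,"gift")
wrect(d,win(585,632,130,255)&(V>140)&(S<60),.004,"plate")
print("mat corners",np.round(wray(d,[(109,173),(187,147),(235,302),(165,317)],.004)[:,:2]*1000))
print("tray corners",np.round(wray(d,[(267,167),(364,166),(358,354),(278,355)],.02)[:,:2]*1000))
print("plate corners",np.round(wray(d,[(592,145),(628,146)],.004)[:,:2]*1000))
E
```

```text
tin c [506.  -55.5] size [58.3 46.8] ang 84.4 px [314. 224.] n 3300
gift c [619.6 -61.5] size [54.8 60.3] ang 86.3 px [316. 332.] n 2903
plate c [510.4 295.7] size [123.6  74. ] ang 3.9 px [606. 182.] n 2200
mat corners [[ 456. -265.]
 [ 441. -173.]
 [ 606. -147.]
 [ 623. -234.]]
tray corners [[ 466.  -95.]
 [ 471.  -10.]
 [ 669.  -20.]
 [ 664. -106.]]
plate corners [[451. 256.]
 [448. 320.]]
```

Everything agrees within about 3 mm. Descending to the tin.

{"op": "drive_tool", "data": {"increments": [{"dx": 0,"dy": 0,"dz": 0.04,"rx": 0,"ry": 0,"rz": 0,"claw": 0.085},{"dx": 0,"dy": 0,"dz": 0.08,"rx": 0,"ry": 0,"rz": 0,"claw": 0.085},{"dx": 0,"dy": 0,"dz": 0.115,"rx": 0,"ry": 0,"rz": 0,"claw": 0.085},{"dx": 0,"dy": 0,"dz": 0.14,"rx": 0,"ry": 0,"rz": 0,"claw": 0.085},{"dx": 0,"dy": 0,"dz": 0.147,"rx": 0,"ry": 0,"rz": 0,"claw": 0.085}]}}

```text
t: 2.75
tool_pos: [0.5091, -0.0519, 0.0514]
tool_rot: [[-0.998, 0.062, -0.004], [0.062, 0.998, 0.001], [0.004, 0.001, -1.0]]
contact_force: [-0.4, -0.0, -0.3]
grip_width: 0.991
```

{"op": "drive_tool", "data": {"increments": [{"dx": 0,"dy": 0,"dz": 0,"rx": 0,"ry": 0,"rz": 0,"claw": 0.05},{"dx": 0,"dy": 0,"dz": 0,"rx": 0,"ry": 0,"rz": 0,"claw": 0.05},{"dx": 0,"dy": 0,"dz": 0,"rx": 0,"ry": 0,"rz": 0,"claw": 0.05},{"dx": 0,"dy": 0,"dz": 0,"rx": 0,"ry": 0,"rz": 0,"claw": 0.05},{"dx": 0,"dy": 0,"dz": 0,"rx": 0,"ry": 0,"rz": 0,"claw": 0.05}], "force": 30}}

```text
t: 3.38
tool_pos: [0.5128, -0.054, 0.0546]
tool_rot: [[-0.998, 0.063, 0.003], [0.063, 0.998, -0.001], [-0.003, -0.001, -1.0]]
contact_force: [-1.4, -1.4, 6.2]
grip_width: 0.676
```

```bash
python3 -c "
from h import *
plan(.512,-.055,.05,176.4)
d=wsnap('w2')"
```

```text
at [512.8 -54.   54.6] F [-1.37 -1.39  6.16] g 0.676 t 3.38 j [-0.23  0.24 -0.47  0.85 -0.   -0.17]
d mm [ 0.8 -1.1  4.6] rot deg [-0.04  0.16 -0.03]
```

View pics/w2.png

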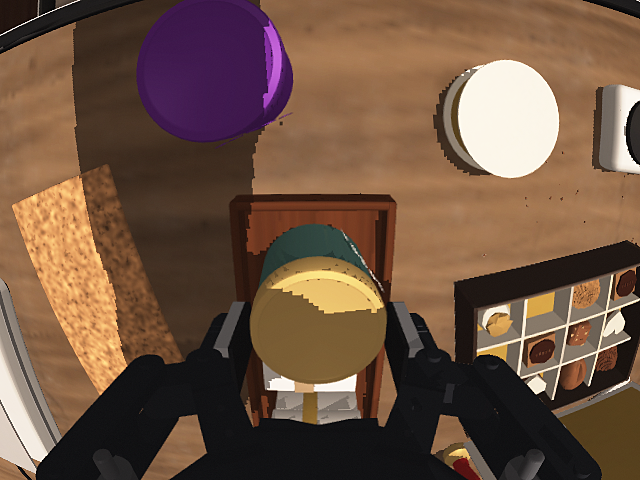

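{"op": "drive_tool", "data": {"increments": [{"dx": 0,"dy": 0,"dz": -0.01,"rx": 0,"ry": 0,"rz": 0,"claw": 0.05},{"dx": 0,"dy": 0,"dz": -0.03,"rx": 0,"ry": 0,"rz": 0,"claw": 0.05},{"dx": 0,"dy": 0,"dz": -0.055,"rx": 0,"ry": 0,"rz": 0,"claw": 0.05},{"dx": 0,"dy": 0,"dz": -0.075,"rx": 0,"ry": 0,"rz": 0,"claw": 0.05},{"dx": 0,"dy": 0,"dz": -0.08,"rx": 0,"ry": 0,"rz": 0,"claw": 0.05}]}}

```text
t: 4.05
tool_pos: [0.5124, -0.0534, 0.1346]
tool_rot: [[-0.998, 0.063, 0.003], [0.063, 0.998, -0.0], [-0.003, 0.0, -1.0]]
contact_force: [0.8, -0.1, -1.0]
grip_width: 0.671
```

{"op": "drive_tool", "data": {"increments": [{"dx": 0.001,"dy": -0.02,"dz": 0,"rx": 0,"ry": 0,"rz": 0,"claw": 0.05},{"dx": 0.004,"dy": -0.06,"dz": 0,"rx": 0,"ry": 0,"rz": 0,"claw": 0.05},{"dx": 0.009,"dy": -0.11,"dz": 0,"rx": 0,"ry": 0,"rz": 0,"claw": 0.05},{"dx": 0.012,"dy": -0.148,"dz": 0,"rx": 0,"ry": 0,"rz": 0,"claw": 0.05},{"dx": 0.012,"dy": -0.158,"dz": 0,"rx": 0,"ry": 0,"rz": 0,"claw": 0.05}]}}

```text
t: 4.68
tool_pos: [0.4887, -0.2119, 0.1322]
tool_rot: [[-0.998, 0.066, -0.001], [0.066, 0.998, 0.001], [0.001, 0.001, -1.0]]
contact_force: [0.6, 0.4, -2.2]
grip_width: 0.677
```

```bash
python3 -c "
from h import *
plan(.490,-.211,.0555,176.4)
d=wsnap('w3')"
```

```text
at [ 488.7 -211.9  132.2] F [ 0.58  0.36 -2.23] g 0.677 t 4.67 j [-0.53  0.19 -0.35  1.03  0.   -0.46]
d mm [-1.3  0.9 76.7] rot deg [ 0.04 -0.05 -0.18]
```

View pics/w3.png

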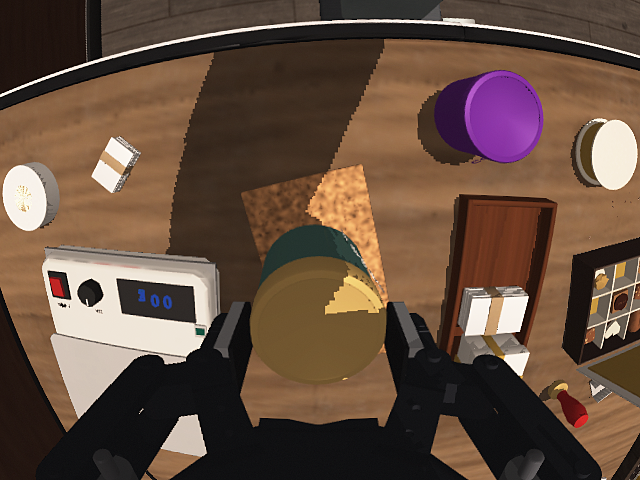

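```bash
python3 - <<'E'
from h import *
w=cloud(wload("top0.npz")); X,Y,Z=w[...,0],w[...,1],w[...,2]
for a in np.arange(.42,.66,.03):
    m=(X>a)&(X<a+.03)&(Y<-.15)&(Y>-.4)&(Z>.02); print(round(a,2), Y[m].max() if m.any() else None, np.nanmax(Z[m]) if m.any() else None)
E
```

```text
0.42 -0.3638604603555369 0.021361759378553835
0.45 None None
0.48 -0.28926998253910957 0.05206124878809062
0.51 -0.2911426912920611 0.05500856282848751
0.54 -0.2949994620648623 0.056219273851349526
0.57 -0.29874206191168007 0.06033740059726429
0.6 -0.3038101093849977 0.06019159714602865
0.63 -0.3067487136099024 0.06012090778283541
0.66 -0.3126779884643857 0.061762761856332594
```

{"op": "drive_tool", "data": {"increments": [{"dx": 0,"dy": 0,"dz": 0.025,"rx": 0,"ry": 0,"rz": 0,"claw": 0.05},{"dx": 0,"dy": 0,"dz": 0.045,"rx": 0,"ry": 0,"rz": 0,"claw": 0.05},{"dx": 0,"dy": 0,"dz": 0.065,"rx": 0,"ry": 0,"rz": 0,"claw": 0.05},{"dx": 0,"dy": 0,"dz": 0.074,"rx": 0,"ry": 0,"rz": 0,"claw": 0.05},{"dx": 0,"dy": 0,"dz": 0.077,"rx": 0,"ry": 0,"rz": 0,"claw": 0.05}]}}

```text
t: 5.35
tool_pos: [0.4892, -0.2094, 0.0554]
tool_rot: [[-0.998, 0.062, -0.001], [0.062, 0.998, 0.001], [0.001, 0.001, -1.0]]
contact_force: [0.8, -1.0, -1.5]
grip_width: 0.672
```

```bash
python3 -c "
from h import *
plan(.490,-.211,.0555,176.4)
d=wsnap('w4')"
```

```text
at [ 489.2 -209.4   55.4] F [ 0.82 -1.02 -1.46] g 0.672 t 5.35 j [-0.53  0.27 -0.43  0.87  0.   -0.46]
d mm [-0.9 -1.6 -0.1] rot deg [ 0.05 -0.07  0.03]
```

View pics/w4.png

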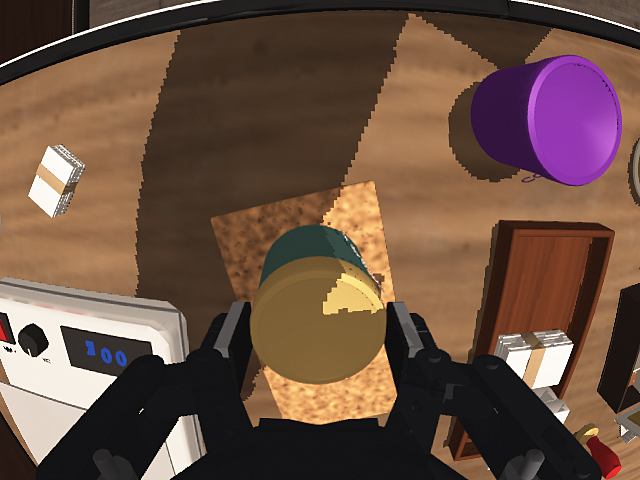

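{"op": "drive_tool", "data": {"increments": [{"dx": 0,"dy": 0,"dz": 0.001,"rx": 0,"ry": 0,"rz": 0,"claw": 0.05},{"dx": 0,"dy": 0,"dz": 0.002,"rx": 0,"ry": 0,"rz": 0,"claw": 0.05},{"dx": 0,"dy": 0,"dz": 0.002,"rx": 0,"ry": 0,"rz": 0,"claw": 0.05},{"dx": 0,"dy": 0,"dz": 0.002,"rx": 0,"ry": 0,"rz": 0,"claw": 0.05},{"dx": 0,"dy": 0,"dz": 0.002,"rx": 0,"ry": 0,"rz": 0,"claw": 0.05}]}}

```text
t: 6.02
tool_pos: [0.4901, -0.2108, 0.0547]
tool_rot: [[-0.998, 0.063, 0.001], [0.063, 0.998, -0.001], [-0.001, -0.001, -1.0]]
contact_force: [0.3, 0.3, 2.2]
grip_width: 0.675
```

{"op": "drive_tool", "data": {"increments": [{"dx": 0,"dy": 0,"dz": 0,"rx": 0,"ry": 0,"rz": 0,"claw": 0.066},{"dx": 0,"dy": 0,"dz": 0,"rx": 0,"ry": 0,"rz": 0,"claw": 0.074},{"dx": 0,"dy": 0,"dz": 0,"rx": 0,"ry": 0,"rz": 0,"claw": 0.082},{"dx": 0,"dy": 0,"dz": 0,"rx": 0,"ry": 0,"rz": 0,"claw": 0.085},{"dx": 0,"dy": 0,"dz": 0,"rx": 0,"ry": 0,"rz": 0,"claw": 0.085}]}}

```text
t: 6.65
tool_pos: [0.4894, -0.2103, 0.054]
tool_rot: [[-0.998, 0.063, -0.0], [0.063, 0.998, 0.0], [0.0, 0.0, -1.0]]
contact_force: [-1.0, 0.1, -0.1]
grip_width: 0.999
```

{"op": "drive_tool", "data": {"increments": [{"dx": 0,"dy": 0,"dz": -0.015,"rx": 0,"ry": 0,"rz": 0,"claw": 0.085},{"dx": 0,"dy": 0,"dz": -0.04,"rx": 0,"ry": 0,"rz": 0,"claw": 0.085},{"dx": 0,"dy": 0,"dz": -0.075,"rx": 0,"ry": 0,"rz": 0,"claw": 0.085},{"dx": 0,"dy": 0,"dz": -0.11,"rx": 0,"ry": 0,"rz": 0,"claw": 0.085},{"dx": 0,"dy": 0,"dz": -0.12,"rx": 0,"ry": 0,"rz": 0,"claw": 0.085}]}}

```text
t: 7.28
tool_pos: [0.4914, -0.2115, 0.1778]
tool_rot: [[-0.998, 0.063, 0.005], [0.063, 0.998, -0.003], [-0.006, -0.003, -1.0]]
contact_force: [-0.5, -0.5, -0.0]
grip_width: 0.998
```

```bash
python3 -c "
from h import *
plan(.6215,-.0615,.175,176.4)
d=wsnap('w5')"
```

```text
at [ 491.4 -211.5  177.8] F [-0.48 -0.5  -0.01] g 0.998 t 7.28 j [-0.53  0.15 -0.3   1.12 -0.   -0.46]
d mm [-120.3  157.9    3. ] rot deg [-0.16  0.32 -0.02]
```

View pics/w5.png

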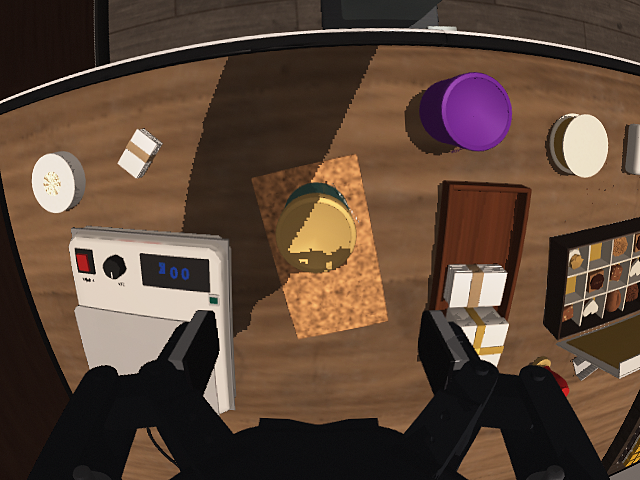

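The tin stands on the mat, released. Moving to the gift.

{"op": "drive_tool", "data": {"increments": [{"dx": -0.025,"dy": 0.035,"dz": 0,"rx": 0,"ry": 0,"rz": 0,"claw": 0.085},{"dx": -0.06,"dy": 0.08,"dz": 0,"rx": 0,"ry": 0,"rz": 0,"claw": 0.085},{"dx": -0.095,"dy": 0.125,"dz": 0,"rx": 0,"ry": 0,"rz": 0,"claw": 0.085},{"dx": -0.121,"dy": 0.157,"dz": 0,"rx": 0,"ry": 0,"rz": 0,"claw": 0.085},{"dx": -0.121,"dy": 0.157,"dz": 0,"rx": 0,"ry": 0,"rz": 0,"claw": 0.085}]}}

```text
t: 7.95
tool_pos: [0.621, -0.059, 0.1724]
tool_rot: [[-0.998, 0.059, -0.002], [0.059, 0.998, 0.001], [0.002, 0.001, -1.0]]
contact_force: [-0.5, -0.3, -0.2]
grip_width: 0.995
```

```bash
python3 -c "
from h import *
plan(.6215,-.0615,.048,176.4)
d=wsnap('w6')"
```

```text
at [621.  -59.  172.4] F [-0.53 -0.25 -0.22] g 0.995 t 7.95 j [-0.2   0.31 -0.1   1.16  0.   -0.14]
d mm [ -0.9  -2.6 124.4] rot deg [ 0.03 -0.09  0.19]
```

View pics/w6.png

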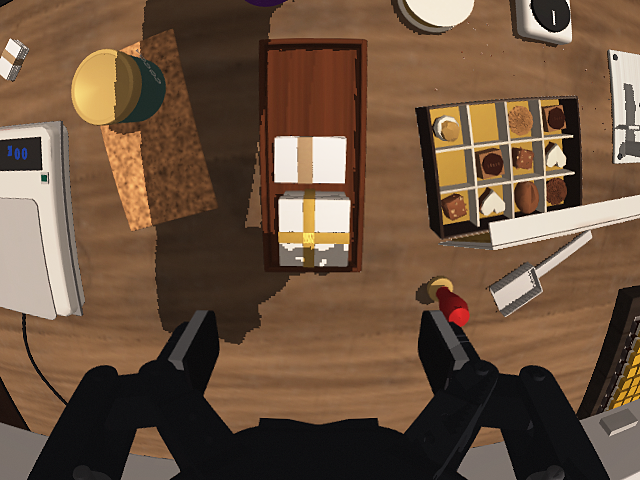

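```bash
python3 - <<'E'
from h import *
w=cloud(wload("top0.npz")); print(w[166,282],w[172,283])
d=wsnap()
print(np.round(wray(d,[(278,193),(351,193),(349,235),(278,235)],.047)*1000,1).tolist())
print("cards",np.round(wray(d,[(275,137),(346,135),(346,182),(275,183)],.0256)*1000,1).tolist())
plan(.6215,-.0615,.049,176.4)
E
```

```text
[0.69461967 0.05637053 0.06349709] [0.69307582 0.05611688 0.02288957]
[[588.8, -87.6, 47.0], [592.2, -33.1, 47.0], [625.0, -35.9, 47.0], [621.7, -90.6, 47.0]]
cards [[547.7, -88.9, 25.6], [549.7, -33.3, 25.6], [587.3, -35.1, 25.6], [584.5, -91.9, 25.6]]
at [619.2 -61.  172.6] F [-0.17 -0.33 -0.06] g 0.996 t 8.05 j [-0.2   0.31 -0.1   1.16 -0.   -0.14]
d mm [ -2.7  -0.4 123.6] rot deg [-0.   -0.16  0.02]
```

{"op": "drive_tool", "data": {"increments": [{"dx": 0,"dy": 0,"dz": 0.035,"rx": 0,"ry": 0,"rz": 0,"claw": 0.085},{"dx": 0,"dy": 0,"dz": 0.07,"rx": 0,"ry": 0,"rz": 0,"claw": 0.085},{"dx": 0,"dy": 0,"dz": 0.1,"rx": 0,"ry": 0,"rz": 0,"claw": 0.085},{"dx": 0,"dy": 0,"dz": 0.12,"rx": 0,"ry": 0,"rz": 0,"claw": 0.085},{"dx": 0,"dy": 0,"dz": 0.1245,"rx": 0,"ry": 0,"rz": 0,"claw": 0.085}]}}

```text
t: 8.68
tool_pos: [0.6173, -0.0621, 0.0475]
tool_rot: [[-0.998, 0.065, -0.005], [0.065, 0.998, 0.001], [0.005, 0.0, -1.0]]
contact_force: [0.3, -0.2, -0.5]
grip_width: 0.997
```

{"op": "drive_tool", "data": {"increments": [{"dx": 0,"dy": 0,"dz": 0,"rx": 0,"ry": 0,"rz": 0,"claw": 0.07},{"dx": 0,"dy": 0,"dz": 0,"rx": 0,"ry": 0,"rz": 0,"claw": 0.045},{"dx": 0,"dy": 0,"dz": 0,"rx": 0,"ry": 0,"rz": 0,"claw": 0.045},{"dx": 0,"dy": 0,"dz": 0,"rx": 0,"ry": 0,"rz": 0,"claw": 0.045},{"dx": 0,"dy": 0,"dz": 0,"rx": 0,"ry": 0,"rz": 0,"claw": 0.045}], "force": 25}}

```text
t: 9.3
tool_pos: [0.6204, -0.0613, 0.0498]
tool_rot: [[-0.998, 0.063, 0.0], [0.063, 0.998, -0.0], [-0.0, -0.0, -1.0]]
contact_force: [0.4, -0.5, -0.6]
grip_width: 0.531
```

```bash
python3 -c "
from h import *
plan(.572,-.198,.048,176.4)
d=wsnap('w7')"
```

```text
at [620.4 -61.3  49.8] F [ 0.42 -0.49 -0.57] g 0.531 t 9.3 j [-0.2   0.41 -0.23  0.92 -0.   -0.14]
d mm [  39.7 -139.5    1.8] rot deg [-0.    0.03 -0.01]
```

View pics/w7.png

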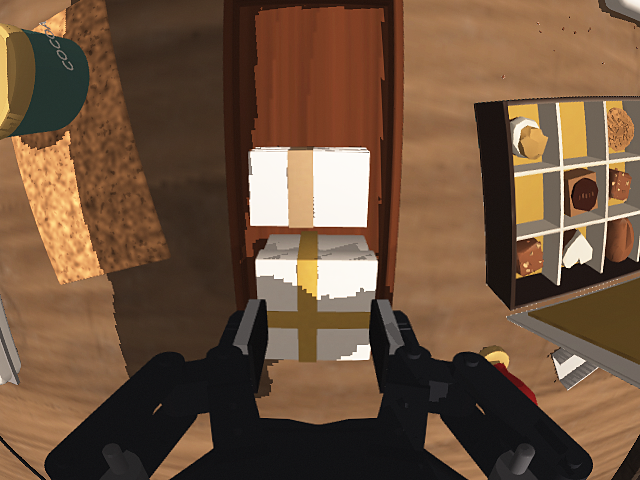

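```bash
python3 - <<'E'
from h import *
d=wsnap()
print(d["range_z"].shape, d["hand_eye"].shape)
def wp(u,v):
    K=d["mtx"];z=d["range_z"][v,u];q=np.array([(u-K[0,2]),(v-K[1,2])])/K[0,0];th=np.linalg.norm(q)
    r=np.r_[q*np.sin(th)/th,np.cos(th)];p=r/r[2]*z;H=d["hand_eye"];p=H[:3,:3]@p+H[:3,3];return z,np.round((d["Rt"]@p+d["p"])*1000,1)
for q in[(285,350),(335,350),(300,270),(350,300),(270,190),(255,320),(266,340),(262,390),(377,340),(372,320),(260,340),(380,270),(374,385)]:print(q,*wp(*q))
s=manip.observe();print(s["joint_efforts"])
c=d["img"][220:440,200:440,::-1];cv2.imwrite("pics/w7z.png",cv2.resize(c,None,fx=2.7,fy=2.7,interpolation=cv2.INTER_CUBIC))
E
```

```text
(480, 640) (4, 4)
(285, 350) 0.17849004 [644.6 -78.5  44.6]
(335, 350) 0.1778524 [645.7 -53.8  45.1]
(300, 270) 0.1635556 [601.4 -67.4  45.6]
(350, 300) 0.16935775 [618.2 -45.7  44.7]
(270, 190) 0.17337652 [568.7 -80.1  24.4]
(255, 320) 0.13609116 [607.5 -83.5  77. ]
(266, 340) 0.15782084 [627.5 -83.9  60.8]
(262, 390) 0.24290994 [ 7.107e+02 -1.054e+02 -5.000e-01]
(377, 340) 0.1372077 [618.5 -37.9  78.5]
(372, 320) 0.15257162 [619.  -37.8  62.5]
(260, 340) 0.14025642 [617.4 -83.1  75.9]
(380, 270) 0.20840375 [621.8 -25.5   4.3]
(374, 385) 0.24124931 [ 7.108e+02 -2.760e+01 -3.000e-01]
[-5.83465764e-03 -4.71653974e+01  2.50505805e+01 -2.36191117e-03
 -6.07199145e-04 -4.74224998e-05]
```

View pics/w7z.png

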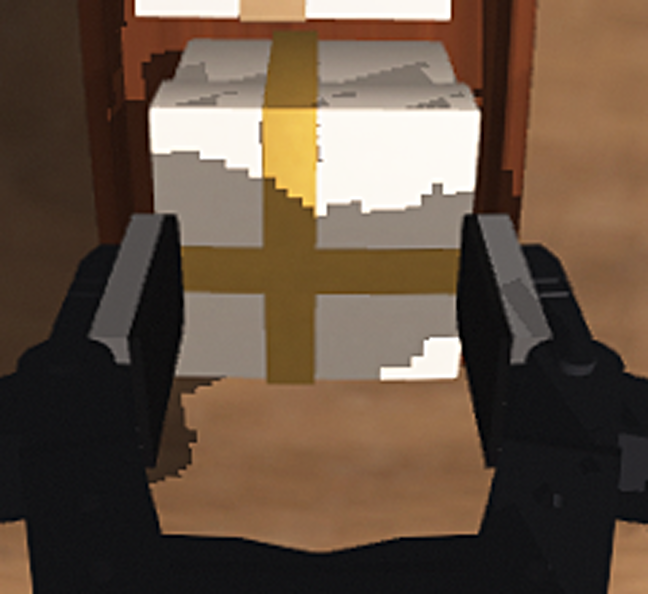

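```bash
python3 - <<'E'
from h import *
d=wsnap()
def wp(u,v):
    K=d["mtx"];z=d["range_z"][v,u];q=np.array([(u-K[0,2]),(v-K[1,2])])/K[0,0];th=np.linalg.norm(q)
    r=np.r_[q*np.sin(th)/th,np.cos(th)];p=r/r[2]*z;H=d["hand_eye"];p=H[:3,:3]@p+H[:3,3];return np.round((d["Rt"]@p+d["p"])*1000,1)
for u in(250,254,258,262,265):
  print(u,[ (v,wp(u,v).tolist()) for v in(296,300,302,306,312,320,335)])
for u in(267,):print([ (v,wp(u,v).tolist()) for v in range(300,390,10)])
E
```

```text
250 [(296, [634.2, -101.6, 3.2]), (300, [607.2, -88.1, 60.8]), (302, [607.1, -87.7, 62.8]), (306, [607.1, -87.1, 66.2]), (312, [607.6, -86.5, 70.4]), (320, [607.1, -85.3, 77.5]), (335, [607.6, -83.7, 87.2])]
254 [(296, [633.9, -99.0, 3.9]), (300, [607.7, -86.5, 60.0]), (302, [607.7, -86.2, 61.9]), (306, [607.0, -85.4, 66.6]), (312, [607.4, -84.8, 70.8]), (320, [607.5, -83.9, 76.8]), (335, [607.4, -82.2, 87.5])]
258 [(296, [613.8, -88.0, 44.3]), (300, [607.2, -84.6, 61.1]), (302, [607.6, -84.5, 62.1]), (306, [607.8, -84.1, 65.3]), (312, [607.5, -83.2, 70.8]), (320, [607.8, -82.4, 76.4]), (335, [613.2, -82.9, 78.5])]
262 [(296, [613.3, -85.9, 45.4]), (300, [607.7, -83.1, 60.3]), (302, [607.0, -82.6, 63.3]), (306, [608.1, -82.5, 64.8]), (312, [609.1, -82.2, 68.0]), (320, [611.7, -82.3, 70.0]), (335, [618.6, -83.2, 70.2])]
265 [(296, [612.6, -84.2, 47.0]), (300, [608.7, -82.2, 58.4]), (302, [609.3, -82.2, 59.2]), (306, [610.9, -82.3, 59.8]), (312, [613.8, -82.6, 59.8]), (320, [616.1, -82.6, 62.5]), (335, [622.4, -83.2, 64.4])]
[(300, [615.5, -83.8, 45.3]), (310, [620.4, -84.3, 46.0]), (320, [625.5, -84.9, 46.5]), (330, [624.0, -83.3, 57.9]), (340, [627.7, -83.5, 60.4]), (350, [644.1, -87.5, 44.7]), (360, [683.4, -98.0, 0.3]), (370, [693.1, -99.5, -1.3]), (380, [701.3, -100.5, -0.4])]
```

```bash
python3 - <<'E'
from h import *
d=manip.snapshot("scene"); im=d["img"][:,:,::-1]
c=im[100:320,250:480]; cv2.imwrite("pics/s1.png",cv2.resize(c,None,fx=2.7,fy=2.7,interpolation=cv2.INTER_CUBIC))
E
```

```text
(no output)
```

View pics/s1.png

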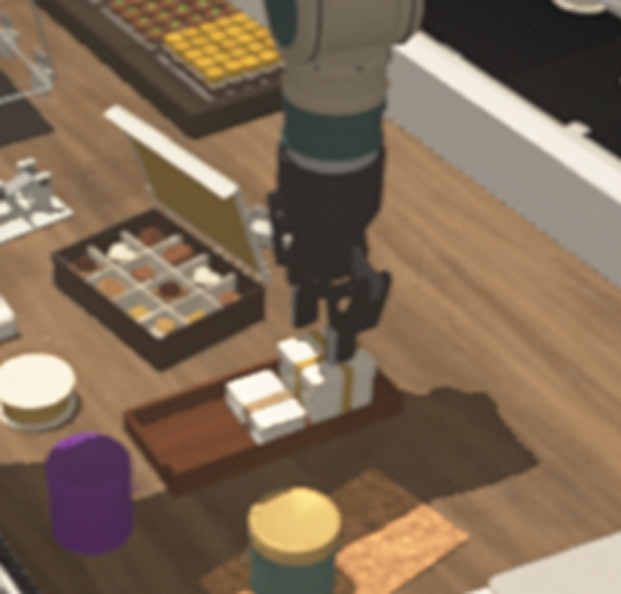

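The scene zoom confirms it: the fingertips hover just above the gift, so they sit about 9 mm behind the reported TCP rather than 25 mm ahead of it. I'll reopen and measure the tip position in the tool frame.

{"op": "drive_tool", "data": {"increments": [{"dx": 0,"dy": 0,"dz": -0.01,"rx": 0,"ry": 0,"rz": 0,"claw": 0.06},{"dx": 0,"dy": 0,"dz": -0.01,"rx": 0,"ry": 0,"rz": 0,"claw": 0.085},{"dx": 0,"dy": 0,"dz": -0.01,"rx": 0,"ry": 0,"rz": 0,"claw": 0.085},{"dx": 0,"dy": 0,"dz": -0.01,"rx": 0,"ry": 0,"rz": 0,"claw": 0.085},{"dx": 0,"dy": 0,"dz": -0.01,"rx": 0,"ry": 0,"rz": 0,"claw": 0.085}]}}

```text
t: 10.12
tool_pos: [0.62, -0.0613, 0.0593]
tool_rot: [[-0.998, 0.063, -0.0], [0.063, 0.998, 0.0], [0.0, 0.0, -1.0]]
contact_force: [-0.1, -0.1, -0.1]
grip_width: 0.997
```

```bash
cat >> h.py <<'E'
def wcloud(d):
    "world points per wrist pixel"
    K=d["mtx"]; v,u=np.mgrid[:480,:640]; q=np.stack([(u-K[0,2]),(v-K[1,2])],-1)/K[0,0]; th=np.linalg.norm(q,axis=-1)
    r=np.concatenate([q*(np.sin(th)/np.maximum(th,1e-9))[...,None],np.cos(th)[...,None]],-1)
    c=r/r[...,2:]*d["range_z"][...,None]; H=d["hand_eye"]; t=c@H[:3,:3].T+H[:3,3]
    t[d["range_z"]==0]=np.nan
    return t, t@d["Rt"].T+d["p"]
E
python3 - <<'E'
from h import *
d=wsnap("w8"); t,w=wcloud(d)
m=(abs(t[...,0])<.04)&(abs(t[...,1])<.075)&(t[...,2]<.03)&(t[...,2]>-.05)&(w[...,2]>.055)
v,u=np.nonzero(m); z=t[...,2][m]
for s,mm in(("L",u<318),("R",u>=318)):
    print(s,"max tool z",np.percentile(z[mm],[90,99,100]).round(4)); k=mm&(z>np.percentile(z[mm],99)-.003)
    print(" tip y",t[...,1][m][k].min(),t[...,1][m][k].max()," x",t[...,0][m][k].min(),t[...,0][m][k].max())
plan(.6215,-.0615,.05,176.4)
E
```

```text
L max tool z [-0.0233 -0.0183 -0.0165]
 tip y -0.04836660453884163 -0.04117745180418636  x -0.009698968144205983 0.011481345129381301
R max tool z [-0.0234 -0.0182 -0.0167]
 tip y 0.042723103350645365 0.049701097171178515  x -0.010572245021131702 0.011394764853947054
at [620.  -61.2  59.3] F [ 0.45  0.53 -0.41] g 0.99 t 10.18 j [-0.2   0.4  -0.23  0.94  0.   -0.14]
d mm [-1.5 -0.2  9.3] rot deg [ 0.   -0.02 -0.02]
```

Open tips sit about 18 mm behind the TCP, and about 9 mm behind at 45 mm opening. That makes the right gift grasp TCP z ≈ 0.014.

{"op": "drive_tool", "data": {"increments": [{"dx": 0,"dy": 0,"dz": 0.012,"rx": 0,"ry": 0,"rz": 0,"claw": 0.085},{"dx": 0,"dy": 0,"dz": 0.025,"rx": 0,"ry": 0,"rz": 0,"claw": 0.085},{"dx": 0,"dy": 0,"dz": 0.038,"rx": 0,"ry": 0,"rz": 0,"claw": 0.085},{"dx": 0,"dy": 0,"dz": 0.045,"rx": 0,"ry": 0,"rz": 0,"claw": 0.085},{"dx": 0,"dy": 0,"dz": 0.045,"rx": 0,"ry": 0,"rz": 0,"claw": 0.085}]}}

```text
t: 10.8
tool_pos: [0.6193, -0.0612, 0.0134]
tool_rot: [[-0.998, 0.063, -0.002], [0.063, 0.998, 0.0], [0.002, 0.0, -1.0]]
contact_force: [0.5, -0.2, 0.7]
grip_width: 1.0
```

{"op": "drive_tool", "data": {"increments": [{"dx": 0,"dy": 0,"dz": 0,"rx": 0,"ry": 0,"rz": 0,"claw": 0.07},{"dx": 0,"dy": 0,"dz": 0,"rx": 0,"ry": 0,"rz": 0,"claw": 0.045},{"dx": 0,"dy": 0,"dz": 0,"rx": 0,"ry": 0,"rz": 0,"claw": 0.045},{"dx": 0,"dy": 0,"dz": 0,"rx": 0,"ry": 0,"rz": 0,"claw": 0.045},{"dx": 0,"dy": 0,"dz": 0,"rx": 0,"ry": 0,"rz": 0,"claw": 0.045}], "force": 25}}

```text
t: 11.42
tool_pos: [0.6209, -0.0615, 0.0153]
tool_rot: [[-0.998, 0.063, 0.002], [0.063, 0.998, -0.0], [-0.002, -0.0, -1.0]]
contact_force: [-0.3, -0.0, 4.2]
grip_width: 0.634
```

```bash
python3 -c "
from h import *
plan(.572,-.198,.015,176.4)
d=wsnap('w9')"
```

```text
at [620.9 -61.5  15.3] F [-0.34 -0.    4.18] g 0.634 t 11.43 j [-0.2   0.45 -0.26  0.86 -0.   -0.14]
d mm [  40.2 -139.4    0.3] rot deg [-0.01  0.09 -0.02]
```

View pics/w9.png

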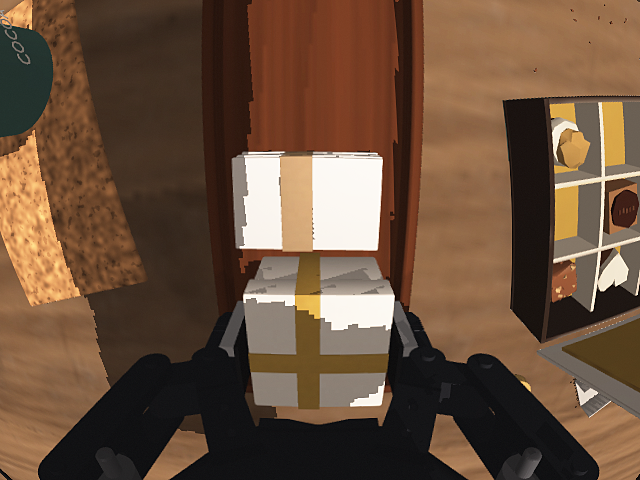

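{"op": "drive_tool", "data": {"increments": [{"dx": 0,"dy": 0,"dz": -0.01,"rx": 0,"ry": 0,"rz": 0,"claw": 0.045},{"dx": 0,"dy": 0,"dz": -0.03,"rx": 0,"ry": 0,"rz": 0,"claw": 0.045},{"dx": 0,"dy": 0,"dz": -0.055,"rx": 0,"ry": 0,"rz": 0,"claw": 0.045},{"dx": 0,"dy": 0,"dz": -0.075,"rx": 0,"ry": 0,"rz": 0,"claw": 0.045},{"dx": 0,"dy": 0,"dz": -0.08,"rx": 0,"ry": 0,"rz": 0,"claw": 0.045}]}}

```text
t: 12.1
tool_pos: [0.6209, -0.0614, 0.096]
tool_rot: [[-0.998, 0.063, 0.002], [0.063, 0.998, -0.0], [-0.002, -0.0, -1.0]]
contact_force: [-0.0, -0.2, -1.3]
grip_width: 0.629
```

{"op": "drive_tool", "data": {"increments": [{"dx": 0.006,"dy": -0.02,"dz": 0,"rx": 0,"ry": 0,"rz": 0,"claw": 0.045},{"dx": 0.017,"dy": -0.06,"dz": 0,"rx": 0,"ry": 0,"rz": 0,"claw": 0.045},{"dx": 0.03,"dy": -0.105,"dz": 0,"rx": 0,"ry": 0,"rz": 0,"claw": 0.045},{"dx": 0.04,"dy": -0.135,"dz": 0,"rx": 0,"ry": 0,"rz": 0,"claw": 0.045},{"dx": 0.04,"dy": -0.139,"dz": 0,"rx": 0,"ry": 0,"rz": 0,"claw": 0.045}]}}

```text
t: 12.72
tool_pos: [0.5691, -0.1996, 0.0931]
tool_rot: [[-0.998, 0.067, -0.003], [0.067, 0.998, 0.001], [0.003, 0.001, -1.0]]
contact_force: [0.0, -0.7, -1.2]
grip_width: 0.634
```

```bash
python3 -c "
from h import *
plan(.572,-.198,.015,176.4)
d=wsnap('w10')"
```

```text
at [ 569.1 -199.6   93.1] F [ 0.03 -0.73 -1.18] g 0.634 t 12.72 j [-0.44  0.34 -0.24  1.   -0.   -0.38]
d mm [-3.   1.7 78.1] rot deg [ 0.03 -0.16 -0.24]
```

View pics/w10.png

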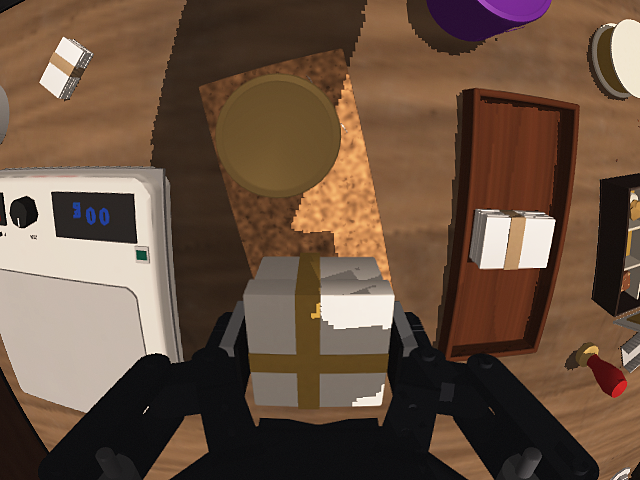

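{"op": "drive_tool", "data": {"increments": [{"dx": 0,"dy": 0,"dz": 0.025,"rx": 0,"ry": 0,"rz": 0,"claw": 0.045},{"dx": 0,"dy": 0,"dz": 0.05,"rx": 0,"ry": 0,"rz": 0,"claw": 0.045},{"dx": 0,"dy": 0,"dz": 0.068,"rx": 0,"ry": 0,"rz": 0,"claw": 0.045},{"dx": 0,"dy": 0,"dz": 0.076,"rx": 0,"ry": 0,"rz": 0,"claw": 0.045},{"dx": 0,"dy": 0,"dz": 0.079,"rx": 0,"ry": 0,"rz": 0,"claw": 0.045}]}}

```text
t: 13.4
tool_pos: [0.5712, -0.1971, 0.0153]
tool_rot: [[-0.998, 0.063, -0.001], [0.063, 0.998, 0.001], [0.001, 0.0, -1.0]]
contact_force: [-6.0, 2.9, 12.4]
grip_width: 0.632
```

{"op": "drive_tool", "data": {"increments": [{"dx": 0,"dy": 0,"dz": 0,"rx": 0,"ry": 0,"rz": 0,"claw": 0.045},{"dx": 0,"dy": 0,"dz": 0.001,"rx": 0,"ry": 0,"rz": 0,"claw": 0.045},{"dx": 0,"dy": 0,"dz": 0.001,"rx": 0,"ry": 0,"rz": 0,"claw": 0.045},{"dx": 0,"dy": 0,"dz": 0.001,"rx": 0,"ry": 0,"rz": 0,"claw": 0.045},{"dx": 0,"dy": 0,"dz": 0.001,"rx": 0,"ry": 0,"rz": 0,"claw": 0.045}]}}

```text
t: 14.02
tool_pos: [0.5724, -0.1979, 0.0153]
tool_rot: [[-0.998, 0.063, 0.002], [0.063, 0.998, -0.001], [-0.002, -0.001, -1.0]]
contact_force: [0.7, -0.2, 2.6]
grip_width: 0.634
```

Contact made. Release and rise.

{"op": "drive_tool", "data": {"increments": [{"dx": 0,"dy": 0,"dz": 0,"rx": 0,"ry": 0,"rz": 0,"claw": 0.06},{"dx": 0,"dy": 0,"dz": 0,"rx": 0,"ry": 0,"rz": 0,"claw": 0.07},{"dx": 0,"dy": 0,"dz": 0,"rx": 0,"ry": 0,"rz": 0,"claw": 0.085},{"dx": 0,"dy": 0,"dz": 0,"rx": 0,"ry": 0,"rz": 0,"claw": 0.085},{"dx": 0,"dy": 0,"dz": 0,"rx": 0,"ry": 0,"rz": 0,"claw": 0.085}]}}

```text
t: 14.65
tool_pos: [0.5714, -0.1974, 0.0144]
tool_rot: [[-0.998, 0.063, -0.0], [0.063, 0.998, 0.0], [0.0, 0.0, -1.0]]
contact_force: [0.4, -0.5, -0.9]
grip_width: 0.996
```

{"op": "drive_tool", "data": {"increments": [{"dx": 0,"dy": 0,"dz": -0.02,"rx": 0,"ry": 0,"rz": 0,"claw": 0.085},{"dx": 0,"dy": 0,"dz": -0.05,"rx": 0,"ry": 0,"rz": 0,"claw": 0.085},{"dx": 0,"dy": 0,"dz": -0.09,"rx": 0,"ry": 0,"rz": 0,"claw": 0.085},{"dx": 0,"dy": 0,"dz": -0.125,"rx": 0,"ry": 0,"rz": 0,"claw": 0.085},{"dx": 0,"dy": 0,"dz": -0.135,"rx": 0,"ry": 0,"rz": 0,"claw": 0.085}]}}

```text
t: 15.28
tool_pos: [0.5732, -0.1983, 0.1524]
tool_rot: [[-0.998, 0.063, 0.005], [0.063, 0.998, -0.002], [-0.005, -0.002, -1.0]]
contact_force: [0.4, 0.4, 0.5]
grip_width: 0.995
```

```bash
python3 -c "
from h import *
plan(.568,-.06,.15,86.4)
plan(.568,-.06,.15,266.4)
d=wsnap('w11')
t=manip.snapshot('top');cv2.imwrite('pics/t2.png',cv2.resize(t['img'][150:290,240:450,::-1],None,fx=3.5,fy=3.5,interpolation=cv2.INTER_CUBIC))
import meas;meas.obs(t)"
```

```text
at [ 573.2 -198.3  152.4] F [0.38 0.41 0.53] g 0.995 t 15.28 j [-0.44  0.29 -0.17  1.1   0.   -0.38]
d mm [ 14.  137.7   2.1] rot deg [ 0.13  0.3  89.98]
at [ 573.2 -198.3  152.4] F [0.38 0.41 0.53] g 0.995 t 15.28 j [-0.44  0.29 -0.17  1.1   0.   -0.38]
d mm [ 14.  137.7   2.1] rot deg [ -0.3    0.13 -90.02]
tinlid rect c [ 650.2 -346.5] size [0. 0.] ang 0.0 circ  n 1 px [438. 186.] ctr [ 650.2 -346.5]
gift rect c [ 567.7 -333.3] size [ 33.4 136.6] ang 88.5 circ  n 284 px [433.5 223.6] ctr [ 555.8 -337.9]
cards rect c [568.9 -59.5] size [55.1 37.5] ang 86.6 circ  n 275 px [324.8 217.7] ctr [569.5 -58.1]
mat none
plate rect c [509.8 293.5] size [125.5  66.1] ang 4.6 circ  n 806 px [190.9 243. ] ctr [497.1 291.8]
tray rect c [569.  -59.3] size [55.6 41.6] ang 85.9 circ  n 293 px [324.6 218. ] ctr [570.1 -57.8]
timer rect c [429.3 163. ] size [54.7 54.9] ang 87.8 circ  n 431 px [237.2 268.4] ctr [429.5 163. ]
spool rect c [430.   52.7] size [59.6 59. ] ang 1.9 circ  n 459 px [280.2 269.4] ctr [430.   53.4]
holderhigh rect c [527.6 291.6] size [83.9 48.8] ang 23.1 circ  n 278 px [188.1 228.7] ctr [529.4 294.9]
holder maxz 0.04413827471805864
```

View pics/w11.png

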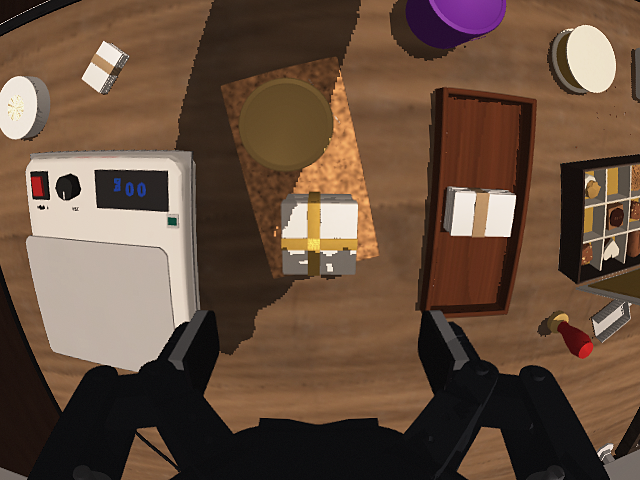

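Tin and gift both stand on the mat and the cards haven't moved. Next, turn the tool so the jaws lie along the tray's length and move over the cards, a little toward the −y end so the grip is on the rear of the stack.

{"op": "drive_tool", "data": {"increments": [{"dx": 0.002,"dy": 0.02,"dz": 0,"rx": 0,"ry": 0,"rz": -10,"claw": 0.085},{"dx": 0.005,"dy": 0.05,"dz": 0,"rx": 0,"ry": 0,"rz": -20,"claw": 0.085},{"dx": 0.008,"dy": 0.08,"dz": 0,"rx": 0,"ry": 0,"rz": -30,"claw": 0.085},{"dx": 0.01,"dy": 0.11,"dz": 0,"rx": 0,"ry": 0,"rz": -40,"claw": 0.085},{"dx": 0.012,"dy": 0.125,"dz": 0,"rx": 0,"ry": 0,"rz": -50,"claw": 0.085}]}}

```text
t: 16.0
tool_pos: [0.5655, -0.0702, 0.1469]
tool_rot: [[-0.685, -0.729, -0.004], [-0.729, 0.685, 0.001], [0.002, 0.004, -1.0]]
contact_force: [-0.3, -0.1, -0.2]
grip_width: 0.995
```

{"op": "drive_tool", "data": {"increments": [{"dx": 0,"dy": 0,"dz": 0,"rx": 0,"ry": 0,"rz": -10,"claw": 0.085},{"dx": 0,"dy": 0,"dz": 0,"rx": 0,"ry": 0,"rz": -20,"claw": 0.085},{"dx": 0,"dy": 0,"dz": 0,"rx": 0,"ry": 0,"rz": -30,"claw": 0.085},{"dx": 0,"dy": 0,"dz": 0,"rx": 0,"ry": 0,"rz": -40,"claw": 0.085},{"dx": 0,"dy": 0,"dz": 0,"rx": 0,"ry": 0,"rz": -40,"claw": 0.085}]}}

```text
t: 16.62
tool_pos: [0.5659, -0.0716, 0.1473]
tool_rot: [[-0.065, -0.998, -0.004], [-0.998, 0.065, 0.001], [-0.001, 0.004, -1.0]]
contact_force: [0.5, -0.6, 0.4]
grip_width: 0.994
```

```bash
python3 - <<'E'
from h import *
plan(.568,-.073,.0,266.4)
d=wsnap('w12'); t,w=wcloud(d); hsv=cv2.cvtColor(d["img"],cv2.COLOR_RGB2HSV)
m=(abs(w[...,0]-.568)<.045)&(abs(w[...,1]+.06)<.05)&(w[...,2]>.018)&(w[...,2]<.035)&(hsv[...,2]>120)&(hsv[...,1]<110)
wrect(d,m,.0256,"cards")
E
```

```text
at [565.9 -71.6 147.3] F [ 0.48 -0.55  0.39] g 0.994 t 16.62 j [-0.24  0.24 -0.25  1.09 -0.   -1.74]
d mm [  1.3  -2.7 147.3] rot deg [ 0.22  0.04 -0.14]
cards c [568.7 -75.9] size [29.8 36.3] ang 84.9 px [314. 224.] n 1715
```

View pics/w12.png

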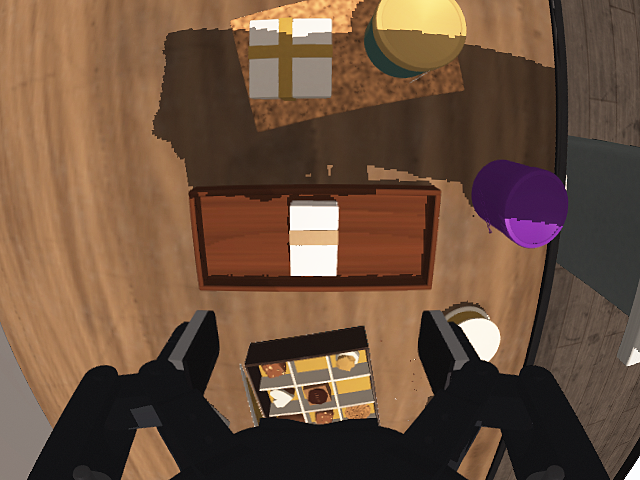

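{"op": "drive_tool", "data": {"increments": [{"dx": 0,"dy": 0,"dz": 0.03,"rx": 0,"ry": 0,"rz": 0,"claw": 0.085},{"dx": 0,"dy": 0,"dz": 0.06,"rx": 0,"ry": 0,"rz": 0,"claw": 0.085},{"dx": 0,"dy": 0,"dz": 0.085,"rx": 0,"ry": 0,"rz": 0,"claw": 0.085},{"dx": 0,"dy": 0,"dz": 0.1,"rx": 0,"ry": 0,"rz": 0,"claw": 0.085},{"dx": 0,"dy": 0,"dz": 0.1,"rx": 0,"ry": 0,"rz": 0,"claw": 0.085}]}}

```text
t: 17.3
tool_pos: [0.566, -0.0717, 0.048]
tool_rot: [[-0.064, -0.998, -0.003], [-0.998, 0.064, 0.001], [-0.001, 0.003, -1.0]]
contact_force: [-1.1, 0.6, -0.1]
grip_width: 0.994
```

```bash
python3 - <<'E'
from h import *
wsnap('w13a')
plan(.5685,-.073,.0,266.4)
d=wsnap('w13'); t,w=wcloud(d)
print(np.round(wray(d,[(290,200)],.0256)*1000))
E
```

```text
at [567.1 -71.9  49.2] F [ 0.52  1.32 -0.54] g 0.99 t 17.35 j [-0.24  0.34 -0.35  0.88  0.   -1.75]
d mm [ 1.  -1.5 49.2] rot deg [ 0.05  0.01 -0.07]
[[ 577. -117.   26.]]
```

View pics/w13.png

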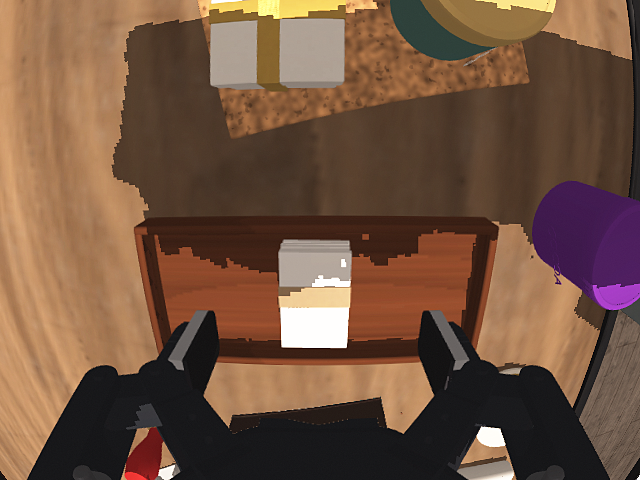

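{"op": "drive_tool", "data": {"increments": [{"dx": 0.001,"dy": -0.0015,"dz": 0.015,"rx": 0,"ry": 0,"rz": 0,"claw": 0.085},{"dx": 0.001,"dy": -0.0015,"dz": 0.03,"rx": 0,"ry": 0,"rz": 0,"claw": 0.085},{"dx": 0.001,"dy": -0.0015,"dz": 0.042,"rx": 0,"ry": 0,"rz": 0,"claw": 0.085},{"dx": 0.001,"dy": -0.0015,"dz": 0.048,"rx": 0,"ry": 0,"rz": 0,"claw": 0.085},{"dx": 0.001,"dy": -0.0015,"dz": 0.048,"rx": 0,"ry": 0,"rz": 0,"claw": 0.085}]}}

```text
t: 18.02
tool_pos: [0.5681, -0.0729, 0.0007]
tool_rot: [[-0.063, -0.998, -0.002], [-0.998, 0.063, 0.0], [-0.0, 0.002, -1.0]]
contact_force: [0.1, 0.1, 0.7]
grip_width: 0.994
```

{"op": "drive_tool", "data": {"increments": [{"dx": 0,"dy": 0,"dz": 0,"rx": 0,"ry": 0,"rz": 0,"claw": 0.06},{"dx": 0,"dy": 0,"dz": 0,"rx": 0,"ry": 0,"rz": 0,"claw": 0.045},{"dx": 0,"dy": 0,"dz": 0,"rx": 0,"ry": 0,"rz": 0,"claw": 0.03},{"dx": 0,"dy": 0,"dz": 0,"rx": 0,"ry": 0,"rz": 0,"claw": 0.03},{"dx": 0,"dy": 0,"dz": 0,"rx": 0,"ry": 0,"rz": 0,"claw": 0.03}], "force": 30}}

```text
t: 18.65
tool_pos: [0.5694, -0.0732, 0.0021]
tool_rot: [[-0.063, -0.998, 0.001], [-0.998, 0.063, -0.0], [0.0, -0.001, -1.0]]
contact_force: [-0.7, 0.0, 4.8]
grip_width: 0.432
```

```bash
python3 - <<'E'
from h import *
plan(.5685,-.073,.0,266.4)
d=wsnap('w14')
E
```

```text
at [569.4 -73.2   2.1] F [-0.65  0.04  4.76] g 0.432 t 18.65 j [-0.24  0.4  -0.39  0.79 -0.   -1.75]
d mm [-0.2  0.9  2.1] rot deg [-0.07 -0.01 -0.02]
```

View pics/w14.png

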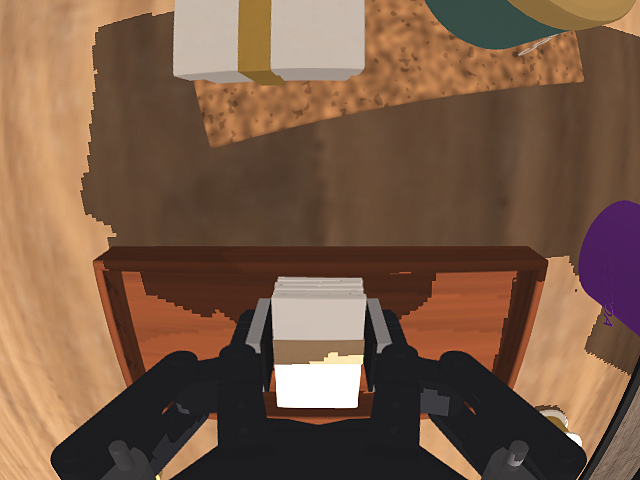

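{"op": "drive_tool", "data": {"increments": [{"dx": 0,"dy": 0,"dz": -0.01,"rx": 0,"ry": 0,"rz": 0,"claw": 0.03},{"dx": 0,"dy": 0,"dz": -0.035,"rx": 0,"ry": 0,"rz": 0,"claw": 0.03},{"dx": 0,"dy": 0,"dz": -0.075,"rx": 0,"ry": 0,"rz": 0,"claw": 0.03},{"dx": 0,"dy": 0,"dz": -0.12,"rx": 0,"ry": 0,"rz": 0,"claw": 0.03},{"dx": 0,"dy": 0,"dz": -0.14,"rx": 0,"ry": 0,"rz": 0,"claw": 0.03}]}}

```text
t: 19.32
tool_pos: [0.5701, -0.0733, 0.1446]
tool_rot: [[-0.063, -0.998, 0.004], [-0.998, 0.063, -0.001], [0.001, -0.004, -1.0]]
contact_force: [0.3, 0.4, -1.1]
grip_width: 0.426
```

```bash
python3 - <<'E'
from h import *
plan(.41,.08,.14,266.4)
E
```

```text
at [570.1 -73.3 144.6] F [ 0.33  0.36 -1.15] g 0.426 t 19.32 j [-0.24  0.24 -0.25  1.07  0.   -1.75]
d mm [-142.9  169.4    3.8] rot deg [-0.22 -0.04 -0.01]
```

{"op": "drive_tool", "data": {"increments": [{"dx": -0.005,"dy": 0.04,"dz": 0,"rx": 0,"ry": 0,"rz": 5,"claw": 0.03},{"dx": -0.025,"dy": 0.085,"dz": 0,"rx": 0,"ry": 0,"rz": 14,"claw": 0.03},{"dx": -0.06,"dy": 0.125,"dz": 0,"rx": 0,"ry": 0,"rz": 24,"claw": 0.03},{"dx": -0.1,"dy": 0.155,"dz": 0,"rx": 0,"ry": 0,"rz": 34,"claw": 0.03},{"dx": -0.143,"dy": 0.169,"dz": 0,"rx": 0,"ry": 0,"rz": 42,"claw": 0.03}]}}

```text
t: 19.95
tool_pos: [0.4064, 0.0812, 0.1411]
tool_rot: [[-0.719, -0.695, -0.002], [-0.695, 0.719, 0.0], [0.001, 0.001, -1.0]]
contact_force: [0.6, 0.7, -0.5]
grip_width: 0.431
```

```bash
python3 - <<'E'
from h import *
plan(.407,.285,.14,184.2)
E
```

```text
at [406.4  81.2 141.1] F [ 0.56  0.74 -0.45] g 0.431 t 19.95 j [ 0.04 -0.03 -0.57  1.03  0.   -0.73]
d mm [-142.1  146.1    1.1] rot deg [ 0.04 -0.09 39.84]
```

{"op": "drive_tool", "data": {"increments": [{"dx": -0.03,"dy": 0.03,"dz": 0,"rx": 0,"ry": 0,"rz": 10,"claw": 0.03},{"dx": -0.065,"dy": 0.067,"dz": 0,"rx": 0,"ry": 0,"rz": 20,"claw": 0.03},{"dx": -0.1,"dy": 0.104,"dz": 0,"rx": 0,"ry": 0,"rz": 30,"claw": 0.03},{"dx": -0.13,"dy": 0.134,"dz": 0,"rx": 0,"ry": 0,"rz": 40,"claw": 0.03},{"dx": -0.142,"dy": 0.146,"dz": 0,"rx": 0,"ry": 0,"rz": 40,"claw": 0.03}]}}

```text
t: 20.58
tool_pos: [0.408, 0.2859, 0.1415]
tool_rot: [[-0.997, -0.079, -0.0], [-0.079, 0.997, 0.0], [0.0, 0.0, -1.0]]
contact_force: [-0.0, 0.5, -0.7]
grip_width: 0.427
```

```bash
python3 - <<'E'
from h import *
wsnap('w15a')
plan(.407,.285,.003,184.2)
d=wsnap('w15')
E
```

```text
at [408.3 286.8 141.5] F [ 1.11  0.65 -1.14] g 0.429 t 20.62 j [ 0.48  0.12 -0.41  1.04  0.    0.4 ]
d mm [  1.5  -1.9 138.5] rot deg [0.09 0.   0.42]
```

View pics/w15.png

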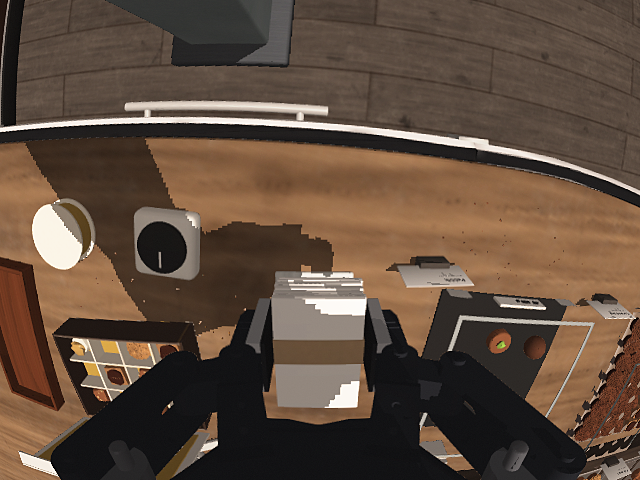

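```bash
python3 - <<'E'
from h import *
d=wsnap(); t,w=wcloud(d)
for q in[(390,268),(415,285),(470,285),(432,258),(440,300)]: print(q,np.round(w[q[1],q[0]]*1000))
s=manip.snapshot("scene"); im=s["img"][:,:,::-1]
c=im[90:290,150:360]; cv2.imwrite("pics/s2.png",cv2.resize(c,None,fx=2.9,fy=2.9,interpolation=cv2.INTER_CUBIC))
w0=cloud(wload("top0.npz")); X,Y,Z=w0[...,0],w0[...,1],w0[...,2]
m=(X>.33)&(X<.47)&(Y>.2)&(Y<.45)&(Z>.012); print(m.sum(), [ (q[m].min().round(3),q[m].max().round(3)) for q in(X,Y,Z)] if m.any() else 0)
m=(X>.43)&(X<.6)&(Y>.2)&(Y<.4)&(Z>.015)
for a in np.arange(.43,.6,.01):
    k=m&(X>=a)&(X<a+.01)
    if k.any(): print(round(a,2),Y[k].min().round(3),Y[k].max().round(3),"z",Z[k].min().round(3),Z[k].max().round(3),k.sum())
E
```

```text
(390, 268) [442. 350.  -0.]
(415, 285) [439. 362.  39.]
(470, 285) [435. 406.  43.]
(432, 258) [429. 384.   4.]
(440, 300) [470. 402.   0.]
127 [(np.float64(0.429), np.float64(0.47)), (np.float64(0.358), np.float64(0.449)), (np.float64(0.012), np.float64(0.058))]
0.43 0.358 0.4 z 0.015 0.045 58
0.48 0.285 0.298 z 0.033 0.041 18
0.49 0.284 0.301 z 0.028 0.037 24
0.5 0.285 0.399 z 0.022 0.059 30
0.51 0.286 0.4 z 0.018 0.054 27
0.52 0.286 0.399 z 0.016 0.056 35
0.53 0.267 0.399 z 0.015 0.055 56
0.54 0.281 0.4 z 0.016 0.059 45
0.55 0.279 0.399 z 0.019 0.059 65
0.56 0.281 0.399 z 0.022 0.056 16
0.57 0.396 0.397 z 0.054 0.057 4
0.58 0.395 0.398 z 0.053 0.058 5
0.59 0.391 0.399 z 0.051 0.233 17
```

View pics/s2.png

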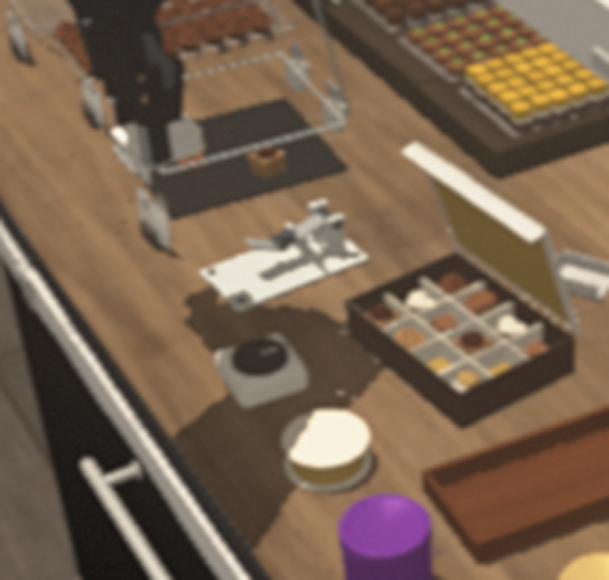

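```bash
python3 - <<'E'
from h import *
d=wsnap(); t,w=wcloud(d)
m=(t[...,2]<.0)&(abs(t[...,0])<.06)&(abs(t[...,1])<.12)
for a in np.arange(-.12,.0,.01):
    k=m&(t[...,2]>=a)&(t[...,2]<a+.01)
    if k.any(): print(round(a,2),t[...,1][k].min().round(3),t[...,1][k].max().round(3))
E
```

```text
-0.11 -0.066 0.067
-0.1 -0.066 0.068
-0.09 -0.063 0.065
-0.08 -0.058 0.061
-0.07 -0.055 0.056
-0.06 -0.051 0.053
-0.05 -0.04 0.047
-0.04 -0.031 0.033
-0.03 -0.031 0.033
-0.02 -0.031 0.033
-0.01 -0.024 0.025
```

{"op": "drive_tool", "data": {"increments": [{"dx": 0,"dy": 0,"dz": 0.035,"rx": 0,"ry": 0,"rz": 0,"claw": 0.03},{"dx": 0,"dy": 0,"dz": 0.07,"rx": 0,"ry": 0,"rz": 0,"claw": 0.03},{"dx": 0,"dy": 0,"dz": 0.1,"rx": 0,"ry": 0,"rz": 0,"claw": 0.03},{"dx": 0,"dy": 0,"dz": 0.12,"rx": 0,"ry": 0,"rz": 0,"claw": 0.03},{"dx": 0,"dy": 0,"dz": 0.12,"rx": 0,"ry": 0,"rz": 0,"claw": 0.03}]}}

```text
t: 21.45
tool_pos: [0.4068, 0.2816, 0.02]
tool_rot: [[-0.997, -0.075, -0.004], [-0.075, 0.997, -0.002], [0.004, -0.002, -1.0]]
contact_force: [-0.2, -0.4, -1.1]
grip_width: 0.433
```

{"op": "drive_tool", "data": {"increments": [{"dx": 0,"dy": 0,"dz": 0,"rx": 0,"ry": 0,"rz": 0,"claw": 0.03},{"dx": 0,"dy": 0,"dz": 0,"rx": 0,"ry": 0,"rz": 0,"claw": 0.03},{"dx": 0,"dy": 0,"dz": 0,"rx": 0,"ry": 0,"rz": 0,"claw": 0.03},{"dx": 0,"dy": 0,"dz": 0,"rx": 0,"ry": 0,"rz": 0,"claw": 0.03},{"dx": 0,"dy": 0,"dz": 0,"rx": 0,"ry": 0,"rz": 0,"claw": 0.03}]}}

```text
t: 22.08
tool_pos: [0.4086, 0.2841, 0.0217]
tool_rot: [[-0.997, -0.077, 0.0], [-0.077, 0.997, 0.0], [-0.0, 0.0, -1.0]]
contact_force: [-0.2, -0.0, -0.5]
grip_width: 0.433
```

```bash
python3 - <<'E'
from h import *
plan(.4074,.2862,.004,184.0)
d=wsnap("w16"); t,w=wcloud(d)
m=(abs(t[...,1])<.017)&(abs(t[...,0])<.045)&(t[...,2]>-.04)&(t[...,2]<-.015)
print("stack top z", np.percentile(w[...,2][m],[10,50,90]), "tool x range",np.percentile(t[...,0][m],[1,99]))
E
```

```text
at [408.6 284.1  21.7] F [-0.16 -0.04 -0.47] g 0.433 t 22.07 j [ 0.48  0.26 -0.54  0.77 -0.    0.4 ]
d mm [ 1.1  2.2 17.7] rot deg [0.01 0.02 0.39]
stack top z [0.04352659 0.04439663 0.0452783 ] tool x range [-0.03747874  0.01834098]
```

View pics/w16.png

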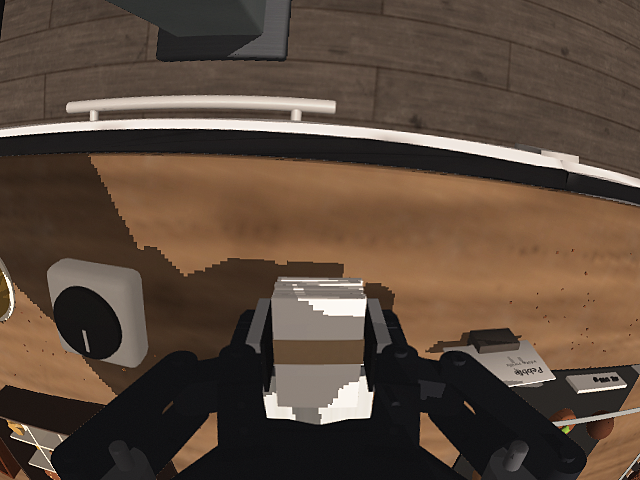

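{"op": "drive_tool", "data": {"increments": [{"dx": 0.001,"dy": 0.002,"dz": 0.005,"rx": 0,"ry": 0,"rz": 0.4,"claw": 0.03},{"dx": 0.001,"dy": 0.002,"dz": 0.011,"rx": 0,"ry": 0,"rz": 0.4,"claw": 0.03},{"dx": 0.001,"dy": 0.002,"dz": 0.016,"rx": 0,"ry": 0,"rz": 0.4,"claw": 0.03},{"dx": 0.001,"dy": 0.002,"dz": 0.0178,"rx": 0,"ry": 0,"rz": 0.4,"claw": 0.03},{"dx": 0.001,"dy": 0.002,"dz": 0.0178,"rx": 0,"ry": 0,"rz": 0.4,"claw": 0.03}]}}

```text
t: 22.75
tool_pos: [0.4073, 0.2858, 0.0035]
tool_rot: [[-0.998, -0.069, -0.0], [-0.069, 0.998, -0.0], [0.0, -0.0, -1.0]]
contact_force: [0.7, 1.3, -1.7]
grip_width: 0.431
```

{"op": "drive_tool", "data": {"increments": [{"dx": 0,"dy": 0,"dz": 0,"rx": 0,"ry": 0,"rz": 0,"claw": 0.03},{"dx": -0.004,"dy": 0,"dz": 0,"rx": 0,"ry": 0,"rz": 0,"claw": 0.03},{"dx": -0.01,"dy": 0,"dz": 0,"rx": 0,"ry": 0,"rz": 0,"claw": 0.03},{"dx": -0.018,"dy": 0,"dz": 0,"rx": 0,"ry": 0,"rz": 0,"claw": 0.03},{"dx": -0.025,"dy": 0,"dz": 0,"rx": 0,"ry": 0,"rz": 0,"claw": 0.03}]}}

```text
t: 23.38
tool_pos: [0.4333, 0.2878, 0.0038]
tool_rot: [[-0.998, -0.069, 0.001], [-0.069, 0.998, 0.0], [-0.001, 0.0, -1.0]]
contact_force: [-0.7, -0.0, -1.1]
grip_width: 0.428
```

```bash
python3 - <<'E'
from h import *
d=manip.snapshot("top");plan(.4872,.2918,.0035,184.0)
cv2.imwrite("pics/t3.png",cv2.resize(d["img"][190:290,130:260,::-1],None,fx=5,fy=5,interpolation=cv2.INTER_CUBIC))
s=manip.snapshot("scene"); im=s["img"][:,:,::-1]
c=im[110:250,170:320]; cv2.imwrite("pics/s3.png",cv2.resize(c,None,fx=4,fy=4,interpolation=cv2.INTER_CUBIC))
E
```

```text
at [434.6 288.    4. ] F [ 2.    0.35 -1.7 ] g 0.432 t 23.43 j [ 0.46  0.32 -0.5   0.75 -0.    0.39]
d mm [-52.8   0.1   0.6] rot deg [ 0.03  0.12 -0.05]
```

View pics/t3.png

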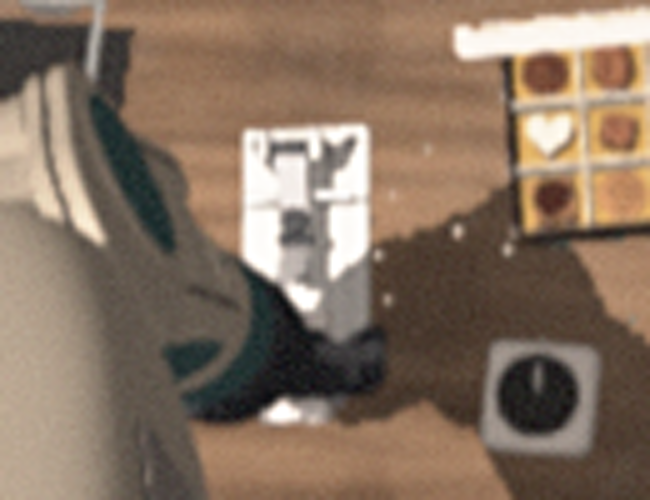

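View pics/s3.png

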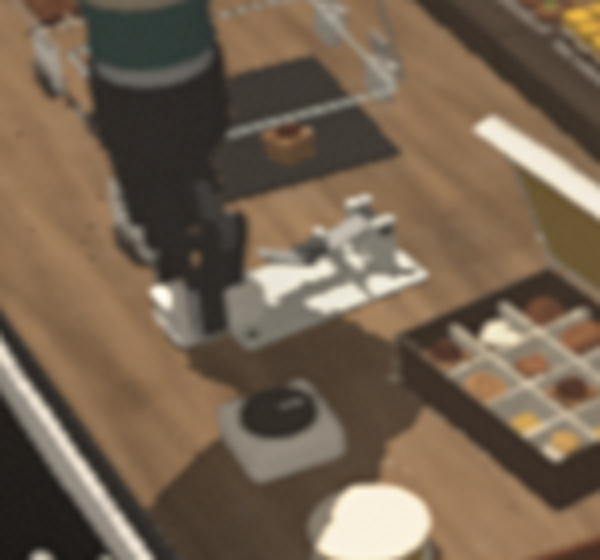

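Top and scene zooms show the stack lined up on the plate, just in front of the arm's toe. Sliding in.

{"op": "drive_tool", "data": {"increments": [{"dx": -0.006,"dy": 0,"dz": 0,"rx": 0,"ry": 0,"rz": 0,"claw": 0.03},{"dx": -0.012,"dy": 0,"dz": 0,"rx": 0,"ry": 0,"rz": 0,"claw": 0.03},{"dx": -0.018,"dy": 0,"dz": 0,"rx": 0,"ry": 0,"rz": 0,"claw": 0.03},{"dx": -0.024,"dy": 0,"dz": 0,"rx": 0,"ry": 0,"rz": 0,"claw": 0.03},{"dx": -0.028,"dy": 0,"dz": 0,"rx": 0,"ry": 0,"rz": 0,"claw": 0.03}]}}

```text
t: 24.1
tool_pos: [0.4604, 0.2895, 0.0036]
tool_rot: [[-0.998, -0.069, -0.001], [-0.069, 0.998, -0.0], [0.001, -0.0, -1.0]]
contact_force: [-0.4, 0.2, -1.6]
grip_width: 0.426
```

{"op": "drive_tool", "data": {"increments": [{"dx": -0.004,"dy": 0,"dz": 0,"rx": 0,"ry": 0,"rz": 0,"claw": 0.03},{"dx": -0.008,"dy": 0,"dz": 0,"rx": 0,"ry": 0,"rz": 0,"claw": 0.03},{"dx": -0.012,"dy": 0,"dz": 0,"rx": 0,"ry": 0,"rz": 0,"claw": 0.03},{"dx": -0.016,"dy": 0,"dz": 0,"rx": 0,"ry": 0,"rz": 0,"claw": 0.03},{"dx": -0.018,"dy": 0,"dz": 0,"rx": 0,"ry": 0,"rz": 0,"claw": 0.03}]}}

```text
t: 24.72
tool_pos: [0.4787, 0.2909, 0.0038]
tool_rot: [[-0.998, -0.069, 0.0], [-0.069, 0.998, 0.0], [-0.0, 0.0, -1.0]]
contact_force: [1.1, -1.1, -1.9]
grip_width: 0.428
```

```bash
python3 - <<'E'
from h import *
d=manip.snapshot("top");plan(.4872,.2918,.0035,184.0)
cv2.imwrite("pics/t4.png",cv2.resize(d["img"][190:290,130:260,::-1],None,fx=5,fy=5,interpolation=cv2.INTER_CUBIC))
s=manip.snapshot("scene"); im=s["img"][:,:,::-1]
c=im[110:250,170:320]; cv2.imwrite("pics/s4.png",cv2.resize(c,None,fx=4,fy=4,interpolation=cv2.INTER_CUBIC))
E
```

```text
at [479.  290.9   3.9] F [-0.23 -1.51 -2.06] g 0.428 t 24.77 j [ 0.43  0.38 -0.41  0.78 -0.    0.36]
d mm [-8.2  0.3  0.4] rot deg [ 0.01  0.05 -0.03]
```

View pics/t4.png

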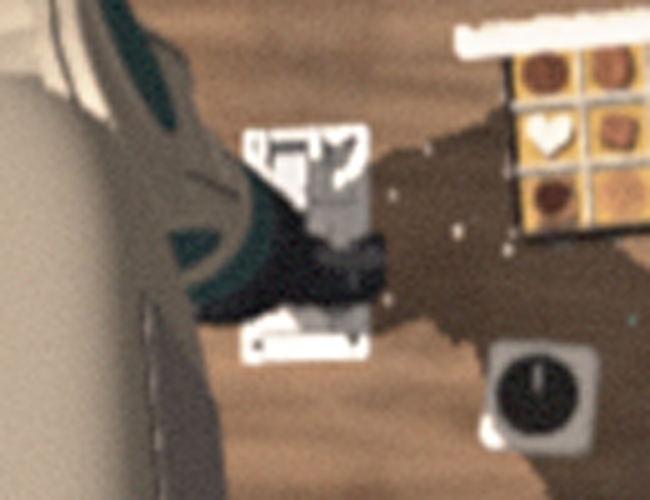

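View pics/s4.png

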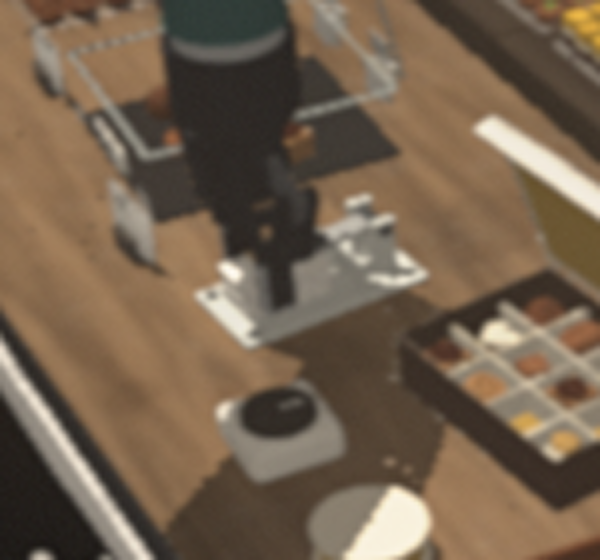

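{"op": "drive_tool", "data": {"increments": [{"dx": -0.002,"dy": 0,"dz": 0,"rx": 0,"ry": 0,"rz": 0,"claw": 0.03},{"dx": -0.004,"dy": 0,"dz": 0,"rx": 0,"ry": 0,"rz": 0,"claw": 0.03},{"dx": -0.006,"dy": 0,"dz": 0,"rx": 0,"ry": 0,"rz": 0,"claw": 0.03},{"dx": -0.007,"dy": 0,"dz": 0,"rx": 0,"ry": 0,"rz": 0,"claw": 0.03},{"dx": -0.007,"dy": 0,"dz": 0,"rx": 0,"ry": 0,"rz": 0,"claw": 0.03}]}}

```text
t: 25.45
tool_pos: [0.4855, 0.2913, 0.0037]
tool_rot: [[-0.998, -0.069, 0.0], [-0.069, 0.998, 0.0], [-0.0, 0.0, -1.0]]
contact_force: [-0.5, -0.4, -2.5]
grip_width: 0.433
```

{"op": "drive_tool", "data": {"increments": [{"dx": -0.001,"dy": 0,"dz": 0,"rx": 0,"ry": 0,"rz": 0,"claw": 0.03},{"dx": -0.002,"dy": 0,"dz": 0,"rx": 0,"ry": 0,"rz": 0,"claw": 0.03},{"dx": -0.003,"dy": 0,"dz": 0,"rx": 0,"ry": 0,"rz": 0,"claw": 0.03},{"dx": -0.003,"dy": 0,"dz": 0,"rx": 0,"ry": 0,"rz": 0,"claw": 0.03},{"dx": -0.003,"dy": 0,"dz": 0,"rx": 0,"ry": 0,"rz": 0,"claw": 0.03}]}}

```text
t: 26.08
tool_pos: [0.4883, 0.2915, 0.0038]
tool_rot: [[-0.998, -0.069, 0.0], [-0.069, 0.998, 0.0], [-0.0, 0.0, -1.0]]
contact_force: [0.8, -0.3, -1.3]
grip_width: 0.43
```

No stop contact yet. Continuing in small steps.

{"op": "drive_tool", "data": {"increments": [{"dx": -0.001,"dy": 0,"dz": 0,"rx": 0,"ry": 0,"rz": 0,"claw": 0.03},{"dx": -0.002,"dy": 0,"dz": 0,"rx": 0,"ry": 0,"rz": 0,"claw": 0.03},{"dx": -0.002,"dy": 0,"dz": 0,"rx": 0,"ry": 0,"rz": 0,"claw": 0.03},{"dx": -0.002,"dy": 0,"dz": 0,"rx": 0,"ry": 0,"rz": 0,"claw": 0.03},{"dx": -0.002,"dy": 0,"dz": 0,"rx": 0,"ry": 0,"rz": 0,"claw": 0.03}]}}

```text
t: 26.7
tool_pos: [0.4903, 0.2917, 0.0038]
tool_rot: [[-0.998, -0.069, 0.0], [-0.069, 0.998, 0.0], [-0.0, -0.0, -1.0]]
contact_force: [0.4, -0.1, -1.5]
grip_width: 0.427
```

```bash
python3 - <<'E'
from h import *
d=wsnap("w17");t,w=wcloud(d);plan(.4872,.2918,.0035,184.0)
m=(abs(t[...,1])<.017)&(abs(t[...,0])<.045)&(t[...,2]>-.032)&(t[...,2]<-.015)
print("stack top z", np.percentile(w[...,2][m],[10,50,90]), "tool x range",np.percentile(t[...,0][m],[1,99]))
E
```

```text
at [490.3 291.7   3.8] F [-0.06 -0.26 -1.74] g 0.427 t 26.75 j [ 0.42  0.39 -0.39  0.79 -0.    0.35]
d mm [3.1 0.3 0.3] rot deg [ 0.    0.01 -0.02]
stack top z [0.02561276 0.02661727 0.03311259] tool x range [-0.0408665   0.01833907]
```

View pics/w17.png

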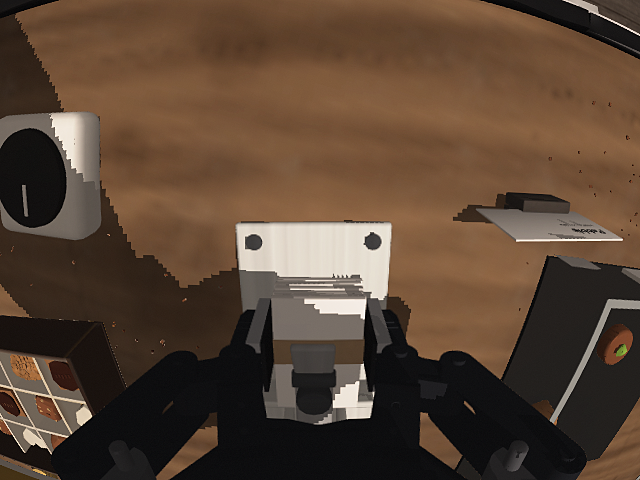

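The arm's strip (313,370) lies on the stack, centred. I'll measure the gap from the plate's rear edge to the stack's rear; home is 23 mm.

```bash
python3 - <<'E'
from h import *
d=wsnap();
P=wray(d,[(237,223),(390,222),(313,222)],.004); S=wray(d,[(273,298),(366,298)],.0265); 
print(np.round(P*1000,1).tolist(), np.round(S*1000,1).tolist())
a=np.radians(4); ax=np.array([np.cos(a),np.sin(a)])
e=P[1,:2]-P[0,:2]; print("plate edge len",np.linalg.norm(e)*1000,"axis ang",np.degrees(np.arctan2(-e[0],e[1])))
print("gap",1000*((S[:,:2].mean(0)-P[:2,:2].mean(0))@ax),"lat",1000*((S[:,:2].mean(0)-P[:2,:2].mean(0))@[-ax[1],ax[0]]))
c=d["img"][200:430,200:430,::-1];cv2.imwrite("pics/w17z.png",cv2.resize(c,None,fx=2.6,fy=2.6))
E
```

```text
[[451.5, 255.8, 4.0], [446.6, 319.2, 4.0], [449.0, 287.4, 4.0]] [[473.2, 274.2, 26.5], [470.8, 309.1, 26.5]]
plate edge len 63.57302942249697 axis ang 4.3469621554503535
gap 23.181823709377444 lat 2.4966827563844576
```

View pics/w17z.png

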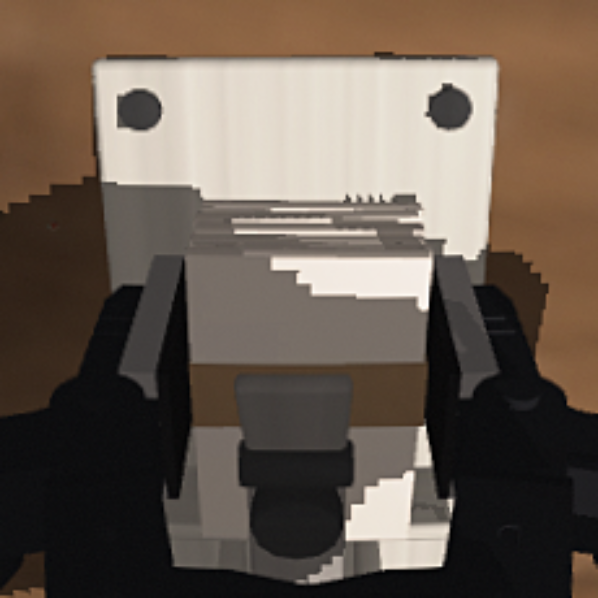

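{"op": "drive_tool", "data": {"increments": [{"dx": -0.001,"dy": 0,"dz": 0,"rx": 0,"ry": 0,"rz": 0,"claw": 0.03},{"dx": -0.002,"dy": 0,"dz": 0,"rx": 0,"ry": 0,"rz": 0,"claw": 0.03},{"dx": -0.002,"dy": 0,"dz": 0,"rx": 0,"ry": 0,"rz": 0,"claw": 0.03},{"dx": -0.002,"dy": 0,"dz": 0,"rx": 0,"ry": 0,"rz": 0,"claw": 0.03},{"dx": -0.002,"dy": 0,"dz": 0,"rx": 0,"ry": 0,"rz": 0,"claw": 0.03}]}}

```text
t: 27.42
tool_pos: [0.4908, 0.2916, 0.0034]
tool_rot: [[-0.998, -0.07, -0.002], [-0.07, 0.998, -0.0], [0.002, -0.0, -1.0]]
contact_force: [-4.7, -0.3, 1.5]
grip_width: 0.426
```

```bash
python3 - <<'E'
from h import *
plan(.4872,.2918,.0035,184.0)
E
```

```text
at [490.8 291.6   3.4] F [-4.71 -0.29  1.51] g 0.426 t 27.43 j [ 0.42  0.39 -0.39  0.79  0.    0.35]
d mm [ 3.6  0.5 -0.1] rot deg [-0.   -0.14  0.  ]
```

Contact with the stop: −4.7 N along x. Easing off, lowering onto the plate and releasing.

{"op": "drive_tool", "data": {"increments": [{"dx": 0.0012,"dy": 0,"dz": 0,"rx": 0,"ry": 0,"rz": 0,"claw": 0.03},{"dx": 0.0015,"dy": 0,"dz": 0.0015,"rx": 0,"ry": 0,"rz": 0,"claw": 0.03},{"dx": 0.0015,"dy": 0,"dz": 0.0015,"rx": 0,"ry": 0,"rz": 0,"claw": 0.03},{"dx": 0.0015,"dy": 0,"dz": 0.0015,"rx": 0,"ry": 0,"rz": 0,"claw": 0.03},{"dx": 0.0015,"dy": 0,"dz": 0.0015,"rx": 0,"ry": 0,"rz": 0,"claw": 0.03}]}}

```text
t: 28.05
tool_pos: [0.4909, 0.2916, 0.0022]
tool_rot: [[-0.998, -0.069, 0.0], [-0.069, 0.998, -0.0], [-0.0, -0.0, -1.0]]
contact_force: [-2.0, 0.3, -0.4]
grip_width: 0.43
```

{"op": "drive_tool", "data": {"increments": [{"dx": 0,"dy": 0,"dz": 0,"rx": 0,"ry": 0,"rz": 0,"claw": 0.042},{"dx": 0,"dy": 0,"dz": 0,"rx": 0,"ry": 0,"rz": 0,"claw": 0.052},{"dx": 0,"dy": 0,"dz": 0,"rx": 0,"ry": 0,"rz": 0,"claw": 0.065},{"dx": 0,"dy": 0,"dz": 0,"rx": 0,"ry": 0,"rz": 0,"claw": 0.07},{"dx": 0,"dy": 0,"dz": 0,"rx": 0,"ry": 0,"rz": 0,"claw": 0.07}]}}

```text
t: 28.68
tool_pos: [0.4908, 0.2917, 0.0023]
tool_rot: [[-0.998, -0.069, 0.0], [-0.069, 0.998, 0.0], [-0.0, 0.0, -1.0]]
contact_force: [0.4, -0.2, 0.3]
grip_width: 0.817
```

{"op": "drive_tool", "data": {"increments": [{"dx": 0,"dy": 0,"dz": -0.01,"rx": 0,"ry": 0,"rz": 0,"claw": 0.07},{"dx": 0,"dy": 0,"dz": -0.03,"rx": 0,"ry": 0,"rz": 0,"claw": 0.07},{"dx": 0,"dy": 0,"dz": -0.055,"rx": 0,"ry": 0,"rz": 0,"claw": 0.07},{"dx": 0,"dy": 0,"dz": -0.09,"rx": 0,"ry": 0,"rz": 0,"claw": 0.07},{"dx": 0,"dy": 0,"dz": -0.12,"rx": 0,"ry": 0,"rz": 0,"claw": 0.07}]}}

```text
t: 29.3
tool_pos: [0.491, 0.2918, 0.1243]
tool_rot: [[-0.998, -0.069, 0.001], [-0.069, 0.998, 0.001], [-0.001, 0.001, -1.0]]
contact_force: [1.1, 0.4, -0.2]
grip_width: 0.819
```

{"op": "drive_tool", "data": {"increments": [{"dx": 0.02,"dy": -0.02,"dz": 0,"rx": 0,"ry": 0,"rz": 0,"claw": 0.085},{"dx": 0.04,"dy": -0.06,"dz": 0,"rx": 0,"ry": 0,"rz": 0,"claw": 0.085},{"dx": 0.06,"dy": -0.1,"dz": 0,"rx": 0,"ry": 0,"rz": 0,"claw": 0.085},{"dx": 0.07,"dy": -0.14,"dz": 0,"rx": 0,"ry": 0,"rz": 0,"claw": 0.085},{"dx": 0.07,"dy": -0.19,"dz": 0,"rx": 0,"ry": 0,"rz": 0,"claw": 0.085}]}}

```text
t: 29.92
tool_pos: [0.4333, 0.0964, 0.1229]
tool_rot: [[-0.997, -0.071, 0.001], [-0.071, 0.997, 0.0], [-0.001, 0.0, -1.0]]
contact_force: [0.8, -0.1, -0.4]
grip_width: 0.996
```

```bash
python3 - <<'E'
from h import *
plan(.489,-.2105,.15,176.4)
wsnap("w18")
d=manip.snapshot("top")
cv2.imwrite("pics/t5.png",cv2.resize(d["img"][190:290,130:260,::-1],None,fx=5,fy=5,interpolation=cv2.INTER_CUBIC))
s=manip.snapshot("scene"); im=s["img"][:,:,::-1]
c=im[110:250,170:320]; cv2.imwrite("pics/s5.png",cv2.resize(c,None,fx=4,fy=4,interpolation=cv2.INTER_CUBIC))
E
```

```text
at [433.3  96.4 122.9] F [ 0.82 -0.13 -0.43] g 0.996 t 29.93 j [ 0.07  0.04 -0.54  0.99  0.    0.  ]
d mm [ -33.8 -310.1  -27. ] rot deg [0.01 0.06 7.68]
```

View pics/t5.png

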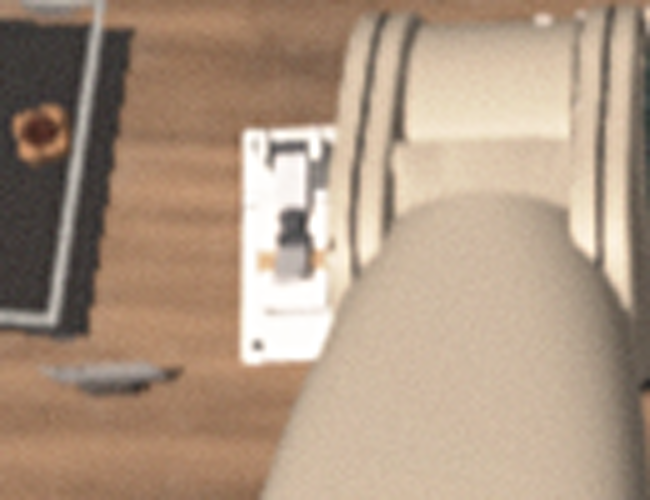

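View pics/s5.png

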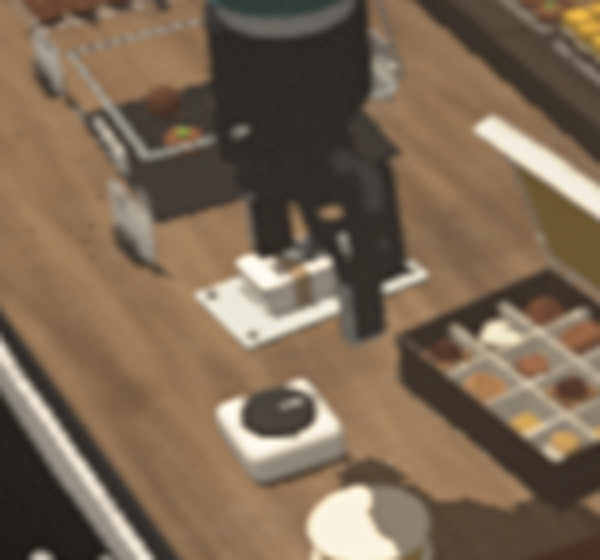

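View pics/w18.png

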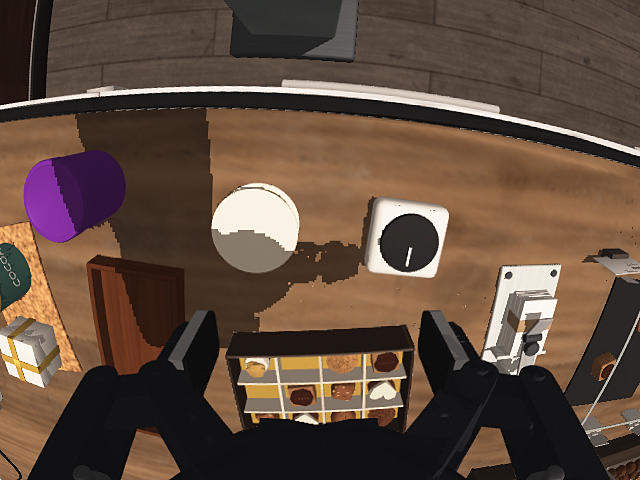

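The top view shows the stack on the plate under the arm and clear of the fingers. Back to the tin.

{"op": "drive_tool", "data": {"increments": [{"dx": -0.005,"dy": -0.05,"dz": -0.01,"rx": 0,"ry": 0,"rz": 2,"claw": 0.085},{"dx": -0.012,"dy": -0.11,"dz": -0.02,"rx": 0,"ry": 0,"rz": 4,"claw": 0.085},{"dx": -0.02,"dy": -0.17,"dz": -0.027,"rx": 0,"ry": 0,"rz": 6,"claw": 0.085},{"dx": -0.026,"dy": -0.23,"dz": -0.027,"rx": 0,"ry": 0,"rz": 7.7,"claw": 0.085},{"dx": -0.031,"dy": -0.285,"dz": -0.027,"rx": 0,"ry": 0,"rz": 7.7,"claw": 0.085}]}}

```text
t: 30.7
tool_pos: [0.4859, -0.1862, 0.15]
tool_rot: [[-0.998, 0.064, 0.002], [0.064, 0.998, -0.0], [-0.002, -0.0, -1.0]]
contact_force: [0.8, 0.4, -0.5]
grip_width: 0.995
```

```bash
python3 - <<'E'
from h import *
plan(.489,-.2105,.04,176.4)
d=wsnap("w19");t,w=wcloud(d)
k=(w[...,2]>.06)&(w[...,2]<.073)&(abs(w[...,0]-.49)<.06)&(abs(w[...,1]+.21)<.05)
wrect(d,k,.068,"tin")
k=(w[...,2]>.04)&(w[...,2]<.052)&(abs(w[...,0]-.572)<.045)&(abs(w[...,1]+.2)<.05)
wrect(d,k,.047,"gift")
E
```

```text
at [ 485.9 -186.2  150. ] F [ 0.84  0.43 -0.53] g 0.995 t 30.7 j [-0.49  0.15 -0.36  1.06  0.   -0.43]
d mm [ -4.4 -24.1 110. ] rot deg [-0.    0.1  -0.07]
tin c [ 490.8 -212.5] size [58.5 59.3] ang 86.0 px [279. 256.] n 5800
gift c [ 572.8 -197.2] size [54.9 58.3] ang 86.1 px [311. 340.] n 3914
```

View pics/w19.png

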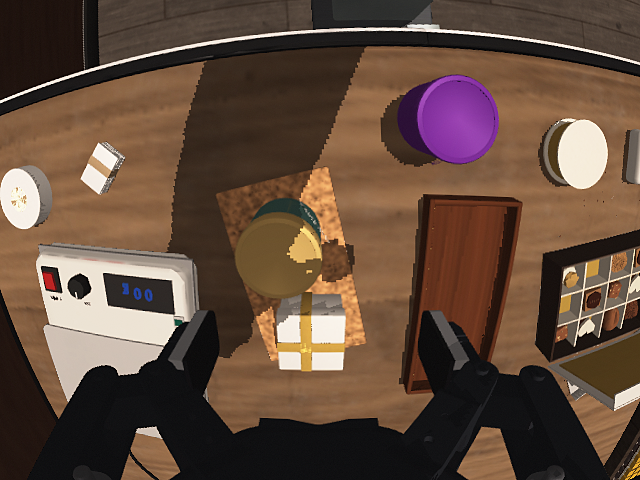

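{"op": "drive_tool", "data": {"increments": [{"dx": -0.0045,"dy": -0.02,"dz": 0.01,"rx": 0,"ry": 0,"rz": 0,"claw": 0.085},{"dx": -0.0055,"dy": -0.0245,"dz": 0.03,"rx": 0,"ry": 0,"rz": 0,"claw": 0.085},{"dx": -0.0055,"dy": -0.0245,"dz": 0.05,"rx": 0,"ry": 0,"rz": 0,"claw": 0.085},{"dx": -0.0055,"dy": -0.0245,"dz": 0.06,"rx": 0,"ry": 0,"rz": 0,"claw": 0.085},{"dx": -0.0055,"dy": -0.0245,"dz": 0.06,"rx": 0,"ry": 0,"rz": 0,"claw": 0.085}]}}

```text
t: 31.38
tool_pos: [0.488, -0.2084, 0.0882]
tool_rot: [[-0.998, 0.063, -0.002], [0.063, 0.998, 0.001], [0.002, 0.001, -1.0]]
contact_force: [-0.1, -0.0, -0.5]
grip_width: 0.995
```

```bash
python3 - <<'E'
from h import *
plan(.490,-.211,.022,176.4)
E
```

```text
at [ 488.  -208.4   88.2] F [-0.09 -0.02 -0.53] g 0.995 t 31.38 j [-0.53  0.23 -0.4   0.94  0.   -0.46]
d mm [-2.3 -2.6 66.2] rot deg [ 0.07 -0.13 -0.04]
```

{"op": "drive_tool", "data": {"increments": [{"dx": -0.001,"dy": -0.001,"dz": 0.02,"rx": 0,"ry": 0,"rz": 0,"claw": 0.085},{"dx": -0.001,"dy": -0.001,"dz": 0.04,"rx": 0,"ry": 0,"rz": 0,"claw": 0.085},{"dx": -0.001,"dy": -0.001,"dz": 0.056,"rx": 0,"ry": 0,"rz": 0,"claw": 0.085},{"dx": -0.001,"dy": -0.001,"dz": 0.066,"rx": 0,"ry": 0,"rz": 0,"claw": 0.085},{"dx": -0.001,"dy": -0.001,"dz": 0.066,"rx": 0,"ry": 0,"rz": 0,"claw": 0.085}]}}

```text
t: 32.0
tool_pos: [0.4892, -0.2104, 0.0227]
tool_rot: [[-0.998, 0.065, -0.001], [0.065, 0.998, 0.001], [0.001, 0.001, -1.0]]
contact_force: [-0.3, -0.8, -0.2]
grip_width: 0.994
```

{"op": "drive_tool", "data": {"increments": [{"dx": 0,"dy": 0,"dz": 0,"rx": 0,"ry": 0,"rz": 0,"claw": 0.075},{"dx": 0,"dy": 0,"dz": 0,"rx": 0,"ry": 0,"rz": 0,"claw": 0.06},{"dx": 0,"dy": 0,"dz": 0,"rx": 0,"ry": 0,"rz": 0,"claw": 0.05},{"dx": 0,"dy": 0,"dz": 0,"rx": 0,"ry": 0,"rz": 0,"claw": 0.05},{"dx": 0,"dy": 0,"dz": 0,"rx": 0,"ry": 0,"rz": 0,"claw": 0.05}], "force": 30}}

```text
t: 32.62
tool_pos: [0.4904, -0.2118, 0.0243]
tool_rot: [[-0.998, 0.065, 0.002], [0.065, 0.998, -0.002], [-0.002, -0.002, -1.0]]
contact_force: [-1.6, -2.5, 6.1]
grip_width: 0.69
```

{"op": "drive_tool", "data": {"increments": [{"dx": 0,"dy": 0,"dz": -0.01,"rx": 0,"ry": 0,"rz": 0,"claw": 0.05},{"dx": 0,"dy": 0,"dz": -0.03,"rx": 0,"ry": 0,"rz": 0,"claw": 0.05},{"dx": 0,"dy": 0,"dz": -0.055,"rx": 0,"ry": 0,"rz": 0,"claw": 0.05},{"dx": 0,"dy": 0,"dz": -0.08,"rx": 0,"ry": 0,"rz": 0,"claw": 0.05},{"dx": 0,"dy": 0,"dz": -0.08,"rx": 0,"ry": 0,"rz": 0,"claw": 0.05}]}}

```text
t: 33.25
tool_pos: [0.4911, -0.2112, 0.1051]
tool_rot: [[-0.998, 0.065, 0.004], [0.065, 0.998, -0.001], [-0.004, -0.001, -1.0]]
contact_force: [0.1, -0.7, -2.2]
grip_width: 0.689
```

```bash
python3 - <<'E'
from h import *
plan(.5126,-.055,.105,176.4)
wsnap("w20")
E
```

```text
at [ 491.1 -211.2  105.1] F [ 0.13 -0.72 -2.15] g 0.689 t 33.25 j [-0.53  0.21 -0.38  0.97  0.   -0.46]
d mm [-1.140e+01  1.573e+02 -1.000e-01] rot deg [-0.07  0.22 -0.11]
```

View pics/w20.png

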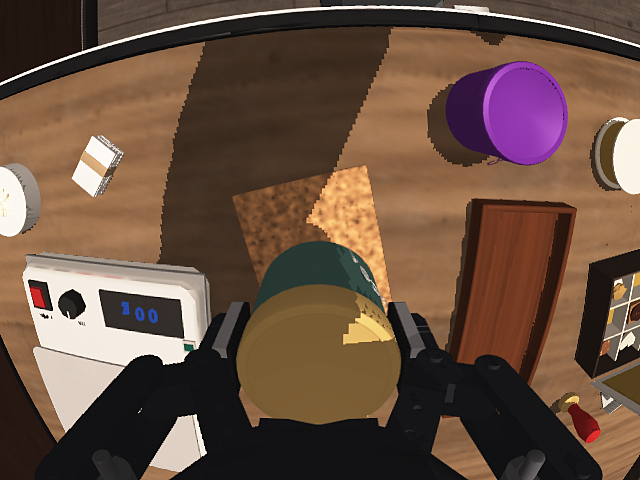

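{"op": "drive_tool", "data": {"increments": [{"dx": -0.002,"dy": 0.02,"dz": 0,"rx": 0,"ry": 0,"rz": 0,"claw": 0.05},{"dx": -0.005,"dy": 0.06,"dz": 0,"rx": 0,"ry": 0,"rz": 0,"claw": 0.05},{"dx": -0.009,"dy": 0.11,"dz": 0,"rx": 0,"ry": 0,"rz": 0,"claw": 0.05},{"dx": -0.012,"dy": 0.15,"dz": 0,"rx": 0,"ry": 0,"rz": 0,"claw": 0.05},{"dx": -0.012,"dy": 0.157,"dz": 0,"rx": 0,"ry": 0,"rz": 0,"claw": 0.05}]}}

```text
t: 33.92
tool_pos: [0.5101, -0.0514, 0.1016]
tool_rot: [[-0.998, 0.061, -0.004], [0.061, 0.998, 0.002], [0.004, 0.002, -1.0]]
contact_force: [0.1, -0.1, -1.6]
grip_width: 0.686
```

{"op": "drive_tool", "data": {"increments": [{"dx": 0,"dy": 0,"dz": 0.02,"rx": 0,"ry": 0,"rz": 0,"claw": 0.05},{"dx": 0,"dy": 0,"dz": 0.035,"rx": 0,"ry": 0,"rz": 0,"claw": 0.05},{"dx": 0,"dy": 0,"dz": 0.05,"rx": 0,"ry": 0,"rz": 0,"claw": 0.05},{"dx": 0,"dy": 0,"dz": 0.06,"rx": 0,"ry": 0,"rz": 0,"claw": 0.05},{"dx": 0,"dy": 0,"dz": 0.06,"rx": 0,"ry": 0,"rz": 0,"claw": 0.05}]}}

```text
t: 34.55
tool_pos: [0.5108, -0.0549, 0.0421]
tool_rot: [[-0.998, 0.065, -0.002], [0.065, 0.998, 0.001], [0.002, 0.0, -1.0]]
contact_force: [-0.4, 0.4, -1.4]
grip_width: 0.692
```

```bash
python3 - <<'E'
from h import *
wsnap("w21")
plan(.5126,-.055,.024,176.4)
E
```

```text
at [511.5 -55.   42.9] F [-0.68  0.97 -1.6 ] g 0.693 t 34.6 j [-0.23  0.26 -0.48  0.83  0.   -0.17]
d mm [-1.1  0.1 18.9] rot deg [ 0.01 -0.04 -0.15]
```

View pics/w21.png

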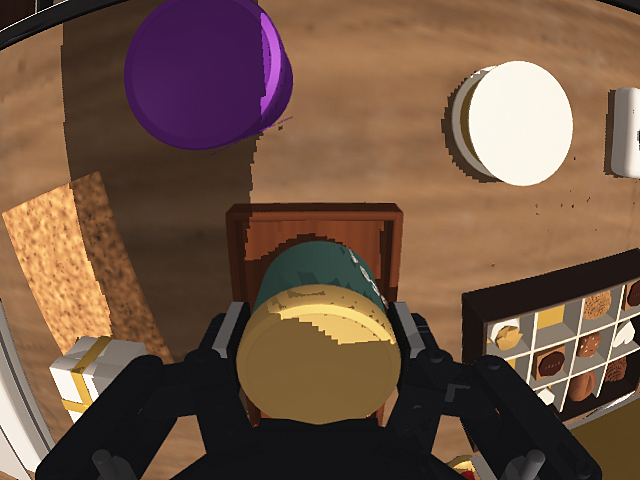

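Lined up inside the tray. Lowering the tin, releasing and rising.

{"op": "drive_tool", "data": {"increments": [{"dx": -0.001,"dy": 0,"dz": 0.006,"rx": 0,"ry": 0,"rz": 0,"claw": 0.05},{"dx": -0.001,"dy": 0,"dz": 0.012,"rx": 0,"ry": 0,"rz": 0,"claw": 0.05},{"dx": -0.001,"dy": 0,"dz": 0.017,"rx": 0,"ry": 0,"rz": 0,"claw": 0.05},{"dx": -0.001,"dy": 0,"dz": 0.0195,"rx": 0,"ry": 0,"rz": 0,"claw": 0.05},{"dx": -0.001,"dy": 0,"dz": 0.0205,"rx": 0,"ry": 0,"rz": 0,"claw": 0.05}]}}

```text
t: 35.22
tool_pos: [0.5125, -0.0548, 0.0243]
tool_rot: [[-0.998, 0.065, -0.001], [0.065, 0.998, 0.0], [0.001, -0.0, -1.0]]
contact_force: [-7.4, 2.0, 18.0]
grip_width: 0.686
```

{"op": "drive_tool", "data": {"increments": [{"dx": 0,"dy": 0,"dz": 0,"rx": 0,"ry": 0,"rz": 0,"claw": 0.05},{"dx": 0,"dy": 0,"dz": 0,"rx": 0,"ry": 0,"rz": 0,"claw": 0.066},{"dx": 0,"dy": 0,"dz": 0,"rx": 0,"ry": 0,"rz": 0,"claw": 0.075},{"dx": 0,"dy": 0,"dz": 0,"rx": 0,"ry": 0,"rz": 0,"claw": 0.085},{"dx": 0,"dy": 0,"dz": 0,"rx": 0,"ry": 0,"rz": 0,"claw": 0.085}]}}

```text
t: 35.85
tool_pos: [0.5127, -0.0549, 0.0225]
tool_rot: [[-0.998, 0.065, -0.0], [0.065, 0.998, 0.0], [0.0, 0.0, -1.0]]
contact_force: [0.8, 0.2, -0.1]
grip_width: 0.997
```

{"op": "drive_tool", "data": {"increments": [{"dx": 0,"dy": 0,"dz": -0.02,"rx": 0,"ry": 0,"rz": 0,"claw": 0.085},{"dx": 0,"dy": 0,"dz": -0.05,"rx": 0,"ry": 0,"rz": 0,"claw": 0.085},{"dx": 0,"dy": 0,"dz": -0.09,"rx": 0,"ry": 0,"rz": 0,"claw": 0.085},{"dx": 0,"dy": 0,"dz": -0.125,"rx": 0,"ry": 0,"rz": 0,"claw": 0.085},{"dx": 0,"dy": 0,"dz": -0.135,"rx": 0,"ry": 0,"rz": 0,"claw": 0.085}]}}

```text
t: 36.48
tool_pos: [0.5146, -0.0554, 0.1602]
tool_rot: [[-0.998, 0.065, 0.005], [0.065, 0.998, -0.001], [-0.005, -0.001, -1.0]]
contact_force: [1.0, -0.0, -0.8]
grip_width: 0.995
```

```bash
python3 - <<'E'
from h import *
d=wsnap("w22");t,w=wcloud(d)
k=(w[...,2]>.058)&(w[...,2]<.075)&(abs(w[...,0]-.512)<.05)&(abs(w[...,1]+.055)<.05)
wrect(d,k,.068,"tin")
plan(.572,-.198,.15,176.4)
E
```

```text
tin c [512.5 -54.4] size [58.1 60.5] ang 88.4 px [319. 239.] n 5699
at [514.4 -55.3 160.1] F [ 0.35 -0.28 -0.05] g 0.993 t 36.52 j [-0.23  0.13 -0.35  1.08  0.   -0.17]
d mm [ -66.7 -138.6   10.5] rot deg [-0.04  0.24 -0.12]
```

View pics/w22.png

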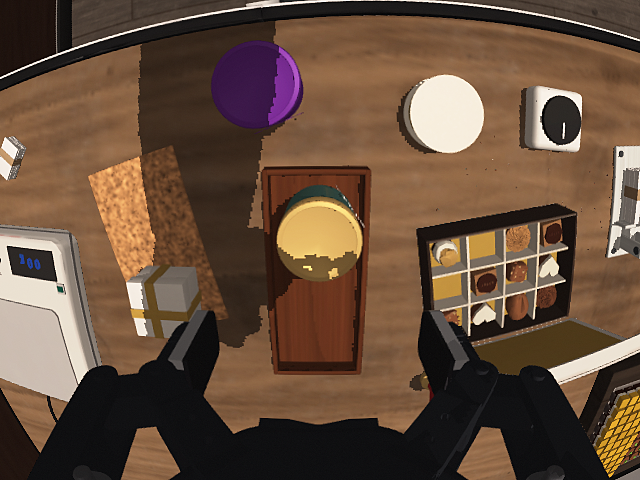

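Tin back at (512.5, −54.4) mm; it started at about (512.5, −55). Now the gift.

{"op": "drive_tool", "data": {"increments": [{"dx": -0.015,"dy": -0.03,"dz": 0,"rx": 0,"ry": 0,"rz": 0,"claw": 0.085},{"dx": -0.035,"dy": -0.07,"dz": 0,"rx": 0,"ry": 0,"rz": 0,"claw": 0.085},{"dx": -0.055,"dy": -0.11,"dz": 0,"rx": 0,"ry": 0,"rz": 0,"claw": 0.085},{"dx": -0.0685,"dy": -0.139,"dz": 0,"rx": 0,"ry": 0,"rz": 0,"claw": 0.085},{"dx": -0.0685,"dy": -0.139,"dz": 0,"rx": 0,"ry": 0,"rz": 0,"claw": 0.085}]}}

```text
t: 37.15
tool_pos: [0.5719, -0.1998, 0.1556]
tool_rot: [[-0.998, 0.068, -0.002], [0.068, 0.998, 0.001], [0.002, 0.001, -1.0]]
contact_force: [-0.6, 0.9, -0.6]
grip_width: 0.993
```

{"op": "drive_tool", "data": {"increments": [{"dx": 0,"dy": 0,"dz": 0.03,"rx": 0,"ry": 0,"rz": 0,"claw": 0.085},{"dx": 0,"dy": 0,"dz": 0.055,"rx": 0,"ry": 0,"rz": 0,"claw": 0.085},{"dx": 0,"dy": 0,"dz": 0.07,"rx": 0,"ry": 0,"rz": 0,"claw": 0.085},{"dx": 0,"dy": 0,"dz": 0.08,"rx": 0,"ry": 0,"rz": 0,"claw": 0.085},{"dx": 0,"dy": 0,"dz": 0.08,"rx": 0,"ry": 0,"rz": 0,"claw": 0.085}]}}

```text
t: 37.78
tool_pos: [0.5716, -0.1976, 0.0771]
tool_rot: [[-0.998, 0.065, -0.001], [0.065, 0.998, 0.001], [0.001, 0.001, -1.0]]
contact_force: [-0.9, 0.2, -0.0]
grip_width: 0.993
```

```bash
python3 - <<'E'
from h import *
d=wsnap("w23")
plan(.572,-.198,.0145,176.4)
E
```

```text
at [ 572.2 -197.9   77.9] F [-0.13  0.08 -0.47] g 0.996 t 37.83 j [-0.44  0.36 -0.25  0.96  0.   -0.38]
d mm [ 0.2 -0.1 63.4] rot deg [-0.    0.01 -0.11]
```

View pics/w23.png

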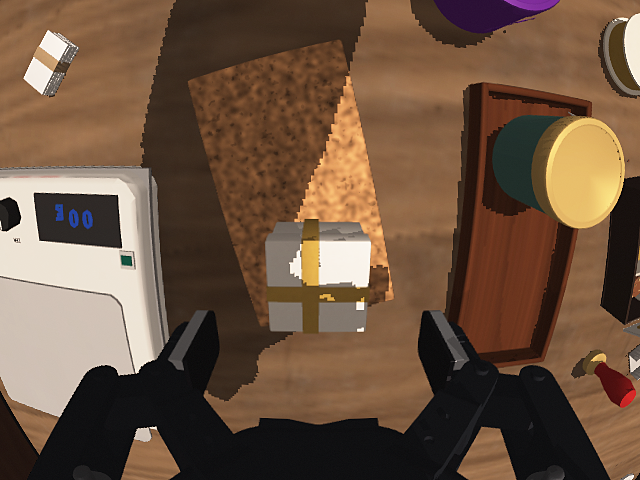

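{"op": "drive_tool", "data": {"increments": [{"dx": 0,"dy": 0,"dz": 0.02,"rx": 0,"ry": 0,"rz": 0,"claw": 0.085},{"dx": 0,"dy": 0,"dz": 0.04,"rx": 0,"ry": 0,"rz": 0,"claw": 0.085},{"dx": 0,"dy": 0,"dz": 0.055,"rx": 0,"ry": 0,"rz": 0,"claw": 0.085},{"dx": 0,"dy": 0,"dz": 0.063,"rx": 0,"ry": 0,"rz": 0,"claw": 0.085},{"dx": 0,"dy": 0,"dz": 0.063,"rx": 0,"ry": 0,"rz": 0,"claw": 0.085}]}}

```text
t: 38.45
tool_pos: [0.5719, -0.198, 0.0145]
tool_rot: [[-0.998, 0.065, -0.001], [0.065, 0.998, 0.0], [0.001, 0.0, -1.0]]
contact_force: [0.3, 0.1, 1.2]
grip_width: 0.992
```

{"op": "drive_tool", "data": {"increments": [{"dx": 0,"dy": 0,"dz": 0,"rx": 0,"ry": 0,"rz": 0,"claw": 0.07},{"dx": 0,"dy": 0,"dz": 0,"rx": 0,"ry": 0,"rz": 0,"claw": 0.055},{"dx": 0,"dy": 0,"dz": 0,"rx": 0,"ry": 0,"rz": 0,"claw": 0.045},{"dx": 0,"dy": 0,"dz": 0,"rx": 0,"ry": 0,"rz": 0,"claw": 0.045},{"dx": 0,"dy": 0,"dz": 0,"rx": 0,"ry": 0,"rz": 0,"claw": 0.045}], "force": 25}}

```text
t: 39.08
tool_pos: [0.5728, -0.1984, 0.0156]
tool_rot: [[-0.998, 0.065, 0.001], [0.065, 0.998, -0.001], [-0.002, -0.001, -1.0]]
contact_force: [-0.3, 0.6, 5.4]
grip_width: 0.633
```

{"op": "drive_tool", "data": {"increments": [{"dx": 0,"dy": 0,"dz": -0.01,"rx": 0,"ry": 0,"rz": 0,"claw": 0.045},{"dx": 0,"dy": 0,"dz": -0.03,"rx": 0,"ry": 0,"rz": 0,"claw": 0.045},{"dx": 0,"dy": 0,"dz": -0.055,"rx": 0,"ry": 0,"rz": 0,"claw": 0.045},{"dx": 0,"dy": 0,"dz": -0.08,"rx": 0,"ry": 0,"rz": 0,"claw": 0.045},{"dx": 0,"dy": 0,"dz": -0.08,"rx": 0,"ry": 0,"rz": 0,"claw": 0.045}]}}

```text
t: 39.7
tool_pos: [0.5737, -0.1988, 0.0968]
tool_rot: [[-0.998, 0.065, 0.004], [0.065, 0.998, -0.002], [-0.004, -0.002, -1.0]]
contact_force: [0.2, 0.3, -1.4]
grip_width: 0.634
```

```bash
python3 - <<'E'
from h import *
plan(.6205,-.0615,.095,176.4)
E
```

```text
at [ 573.7 -198.8   96.8] F [ 0.16  0.35 -1.37] g 0.634 t 39.7 j [-0.44  0.34 -0.23  1.   -0.   -0.38]
d mm [-37.8 140.1   1.7] rot deg [-0.1   0.23 -0.12]
```

{"op": "drive_tool", "data": {"increments": [{"dx": -0.006,"dy": 0.02,"dz": 0,"rx": 0,"ry": 0,"rz": 0,"claw": 0.045},{"dx": -0.017,"dy": 0.06,"dz": 0,"rx": 0,"ry": 0,"rz": 0,"claw": 0.045},{"dx": -0.03,"dy": 0.105,"dz": 0,"rx": 0,"ry": 0,"rz": 0,"claw": 0.045},{"dx": -0.0395,"dy": 0.135,"dz": 0,"rx": 0,"ry": 0,"rz": 0,"claw": 0.045},{"dx": -0.0395,"dy": 0.1395,"dz": 0,"rx": 0,"ry": 0,"rz": 0,"claw": 0.045}]}}

```text
t: 40.33
tool_pos: [0.6199, -0.0583, 0.0929]
tool_rot: [[-0.998, 0.061, -0.003], [0.061, 0.998, 0.001], [0.003, 0.001, -1.0]]
contact_force: [0.0, -0.5, -1.4]
grip_width: 0.631
```

{"op": "drive_tool", "data": {"increments": [{"dx": 0,"dy": 0,"dz": 0.02,"rx": 0,"ry": 0,"rz": 0,"claw": 0.045},{"dx": 0,"dy": 0,"dz": 0.035,"rx": 0,"ry": 0,"rz": 0,"claw": 0.045},{"dx": 0,"dy": 0,"dz": 0.05,"rx": 0,"ry": 0,"rz": 0,"claw": 0.045},{"dx": 0,"dy": 0,"dz": 0.06,"rx": 0,"ry": 0,"rz": 0,"claw": 0.045},{"dx": 0,"dy": 0,"dz": 0.06,"rx": 0,"ry": 0,"rz": 0,"claw": 0.045}]}}

```text
t: 40.95
tool_pos: [0.6195, -0.0615, 0.0335]
tool_rot: [[-0.998, 0.065, -0.002], [0.065, 0.998, 0.0], [0.002, 0.0, -1.0]]
contact_force: [-0.1, 0.5, -0.8]
grip_width: 0.634
```

```bash
python3 - <<'E'
from h import *
wsnap("w24");plan(.6205,-.0615,.015,176.4)
E
```

```text
at [620.3 -61.6  34.4] F [-0.28 -0.12 -0.64] g 0.626 t 41.0 j [-0.2   0.43 -0.25  0.89  0.   -0.14]
d mm [-0.2  0.1 19.4] rot deg [ 0.01 -0.04 -0.14]
```

View pics/w24.png

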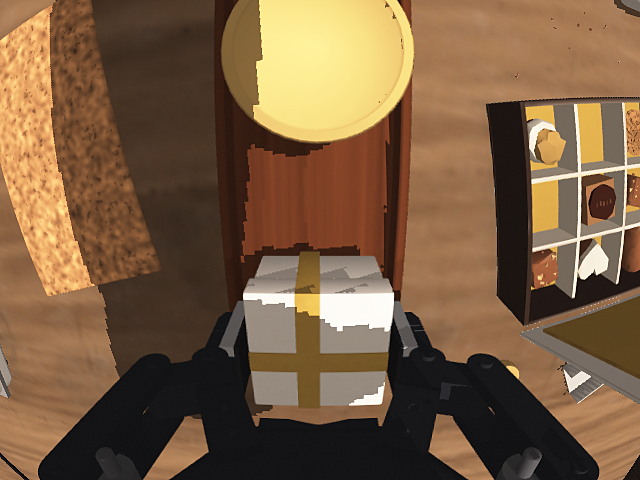

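The gift is lined up between the tray walls. Lowering, releasing and rising.

{"op": "drive_tool", "data": {"increments": [{"dx": 0,"dy": 0,"dz": 0.006,"rx": 0,"ry": 0,"rz": 0,"claw": 0.045},{"dx": 0,"dy": 0,"dz": 0.012,"rx": 0,"ry": 0,"rz": 0,"claw": 0.045},{"dx": 0,"dy": 0,"dz": 0.016,"rx": 0,"ry": 0,"rz": 0,"claw": 0.045},{"dx": 0,"dy": 0,"dz": 0.018,"rx": 0,"ry": 0,"rz": 0,"claw": 0.045},{"dx": 0,"dy": 0,"dz": 0.019,"rx": 0,"ry": 0,"rz": 0,"claw": 0.045}]}}

```text
t: 41.62
tool_pos: [0.6204, -0.0614, 0.0156]
tool_rot: [[-0.998, 0.065, -0.0], [0.065, 0.998, 0.0], [0.0, 0.0, -1.0]]
contact_force: [-2.5, 0.8, 4.4]
grip_width: 0.631
```

{"op": "drive_tool", "data": {"increments": [{"dx": 0,"dy": 0,"dz": 0.0005,"rx": 0,"ry": 0,"rz": 0,"claw": 0.045},{"dx": 0,"dy": 0,"dz": 0.0005,"rx": 0,"ry": 0,"rz": 0,"claw": 0.06},{"dx": 0,"dy": 0,"dz": 0.0005,"rx": 0,"ry": 0,"rz": 0,"claw": 0.07},{"dx": 0,"dy": 0,"dz": 0.0005,"rx": 0,"ry": 0,"rz": 0,"claw": 0.085},{"dx": 0,"dy": 0,"dz": 0.0005,"rx": 0,"ry": 0,"rz": 0,"claw": 0.085}]}}

```text
t: 42.25
tool_pos: [0.6206, -0.0615, 0.0152]
tool_rot: [[-0.998, 0.065, 0.0], [0.065, 0.998, -0.0], [-0.0, -0.0, -1.0]]
contact_force: [1.3, 0.9, 0.7]
grip_width: 0.997
```

{"op": "drive_tool", "data": {"increments": [{"dx": 0,"dy": 0,"dz": -0.02,"rx": 0,"ry": 0,"rz": 0,"claw": 0.085},{"dx": 0,"dy": 0,"dz": -0.05,"rx": 0,"ry": 0,"rz": 0,"claw": 0.085},{"dx": 0,"dy": 0,"dz": -0.09,"rx": 0,"ry": 0,"rz": 0,"claw": 0.085},{"dx": 0,"dy": 0,"dz": -0.125,"rx": 0,"ry": 0,"rz": 0,"claw": 0.085},{"dx": 0,"dy": 0,"dz": -0.16,"rx": 0,"ry": 0,"rz": 0,"claw": 0.085}]}}

```text
t: 42.88
tool_pos: [0.6205, -0.0614, 0.1764]
tool_rot: [[-0.998, 0.065, 0.0], [0.065, 0.998, -0.0], [-0.0, -0.0, -1.0]]
contact_force: [1.1, -0.8, -0.0]
grip_width: 0.995
```

{"op": "drive_tool", "data": {"increments": [{"dx": 0,"dy": -0.04,"dz": 0,"rx": 0,"ry": 0,"rz": 0,"claw": 0.085},{"dx": 0.02,"dy": -0.09,"dz": 0,"rx": 0,"ry": 0,"rz": 0,"claw": 0.085},{"dx": 0.06,"dy": -0.14,"dz": 0,"rx": 0,"ry": 0,"rz": 0,"claw": 0.085},{"dx": 0.1,"dy": -0.19,"dz": 0,"rx": 0,"ry": 0,"rz": 0,"claw": 0.085},{"dx": 0.13,"dy": -0.23,"dz": 0,"rx": 0,"ry": 0,"rz": 0,"claw": 0.085}]}}

```text
t: 43.5
tool_pos: [0.4743, -0.2839, 0.1752]
tool_rot: [[-0.998, 0.065, 0.0], [0.065, 0.998, -0.0], [-0.0, -0.0, -1.0]]
contact_force: [1.0, -0.3, -0.3]
grip_width: 0.998
```

{"op": "drive_tool", "data": {"increments": [{"dx": 0,"dy": -0.04,"dz": 0,"rx": 0,"ry": 0,"rz": 0,"claw": 0.085},{"dx": 0,"dy": -0.08,"dz": 0,"rx": 0,"ry": 0,"rz": 0,"claw": 0.085},{"dx": 0,"dy": -0.1,"dz": 0,"rx": 0,"ry": 0,"rz": 0,"claw": 0.085},{"dx": 0,"dy": -0.1,"dz": 0,"rx": 0,"ry": 0,"rz": 0,"claw": 0.085},{"dx": 0,"dy": -0.1,"dz": 0,"rx": 0,"ry": 0,"rz": 0,"claw": 0.085}]}}

```text
t: 44.12
tool_pos: [0.4694, -0.3809, 0.1749]
tool_rot: [[-0.998, 0.064, -0.001], [0.064, 0.998, 0.001], [0.001, 0.001, -1.0]]
contact_force: [-0.7, 0.0, -0.6]
grip_width: 0.997
```

```bash
python3 - <<'E'
from meas import *
plan(.6205,-.0615,.015,176.4)
d=manip.snapshot("top"); obs(d)
cv2.imwrite("pics/t6.png",cv2.resize(d["img"][150:290,170:410,::-1],None,fx=3.3,fy=3.3,interpolation=cv2.INTER_CUBIC))
w=cloud(d);X,Y,Z=w[...,0],w[...,1],w[...,2]
w0=cloud(wload("top0.npz"))
for nm,ww in(("before",w0),("after",w)):
    X,Y,Z=ww[...,0],ww[...,1],ww[...,2]; k=(Z>.037)&(Z<.056)&(X>.58)&(X<.66)&(abs(Y+.06)<.05); v,u=np.nonzero(k); print(nm,"gift px",u.mean(),v.mean(),len(u),np.round(ray(d,[(u.mean(),v.mean())],.047)*1000,1))
s=manip.snapshot("scene"); im=s["img"][:,:,::-1]
cv2.imwrite("pics/s6.png",cv2.resize(im[130:350,210:440],None,fx=2.7,fy=2.7,interpolation=cv2.INTER_CUBIC))
E
```

```text
at [ 469.4 -380.9  174.9] F [-0.75  0.   -0.55] g 0.997 t 44.12 j [-0.79  0.27 -0.14  1.16  0.   -0.72]
d mm [-130.5  328.2  160.3] rot deg [ 0.08 -0.04 -0.07]
tinlid rect c [512.4 -52.3] size [59.  57.8] ang 1.5 circ  n 444 px [322.5 235.1] ctr [513.3 -52.2]
gift rect c [ 600.5 -330.7] size [ 54.2 195.1] ang 80.7 circ  n 860 px [429.2 207.8] ctr [ 597.6 -327.9]
cards rect c [598.2 -48.9] size [ 0.  13.2] ang 1.6 circ  n 6 px [321.5 207. ] ctr [598.2 -48.9]
mat rect c [ 530.3 -206.2] size [172.5  98.9] ang 9.6 circ  n 2305 px [380.2 236. ] ctr [ 528.8 -206.6]
plate rect c [509.9 293.5] size [125.4  66.1] ang 4.6 circ  n 619 px [191.5 243.2] ctr [496.5 290.2]
tray rect c [568.  -57.9] size [ 85.8 199.1] ang 86.4 circ  n 917 px [325.3 207.5] ctr [598.8 -58.9]
timer rect c [429.7 162.9] size [55. 55.] ang 85.9 circ  n 441 px [237.2 268.4] ctr [429.4 163. ]
spool rect c [430.   52.7] size [59.6 59. ] ang 1.9 circ  n 459 px [280.2 269.4] ctr [430.   53.4]
holderhigh rect c [519.8 291.1] size [92.6 54. ] ang 1.5 circ  n 472 px [188. 234.] ctr [515.5 294.1]
holder maxz 0.045064515847167176
before gift px 326.175 195.87045454545455 440 [[622.4 -60.   47. ]]
after gift px 325.6636155606407 196.1533180778032 437 [[621.6 -58.7  47. ]]
```

View pics/t6.png

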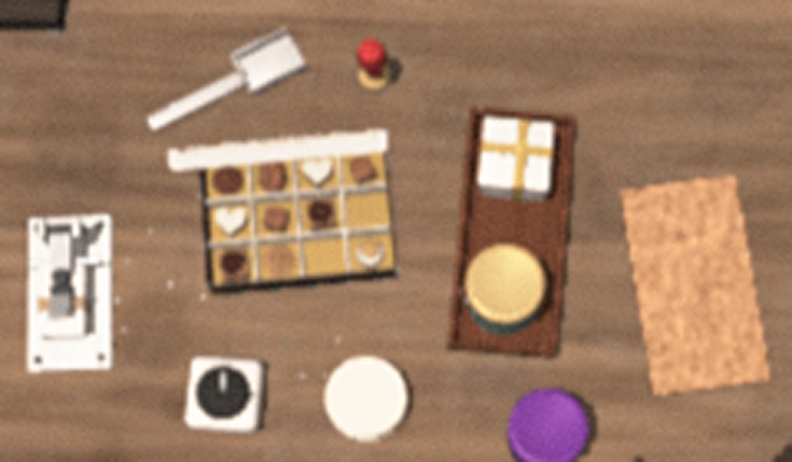

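View pics/s6.png

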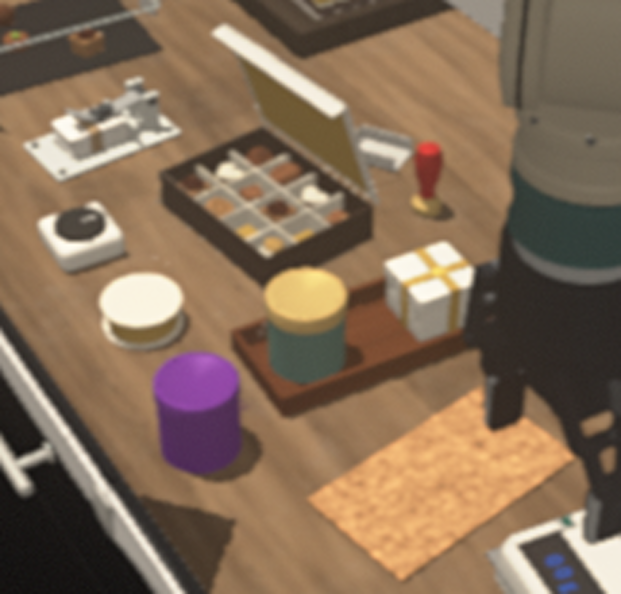

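Tin is within 2.5 mm and the gift within 1.5 mm of their original spots; the timer and spool haven't moved. One last numeric check of the stack before handing in.

```bash
python3 - <<'E'
from h import *
d=manip.snapshot("top");w=cloud(d);X,Y,Z=w[...,0],w[...,1],w[...,2]
a=np.radians(4.2);hx=(X-.5002)*np.cos(a)+(Y-.2925)*np.sin(a);hy=-(X-.5002)*np.sin(a)+(Y-.2925)*np.cos(a)
k=(abs(hy)<.032)&(hx>-.05)&(hx<.026)&(Z>.017)&(Z<.034)
print("hx",np.percentile(hx[k],[1,5,50])*1000,"hy",np.percentile(hy[k],[2,50,98])*1000,"topZ",np.median(Z[k]),k.sum())
s=manip.observe();print(s["t"],np.round(s["contact_force"],2),np.abs(s["qd"]).max())
manip.sign_off()
E
```

```text
hx [-26.54763437 -25.54913958  -1.32701772] hy [-16.47738927  -1.60240837  19.72156323] topZ 0.025918341335212043 246
44.275 [ 0.19  0.9  -0.09] 0.004178250067209702
the job is handed in; nothing more can be done
```

I did the whole job in order and handed it in at about 44 s of the 131 s allowed. `sign_off` reports no verdict, so the results below are my own last measurements.

**What I did:** I stood the tin and the gift box on the cork mat. I then gripped the stack by its 38 mm sides and slid it lengthwise under the holder's arm until it met the stop (about 5 N of contact). After easing off and releasing it, I put the tin and the gift box back in the tray.

**Last checks:**

| Item | Result |
|---|---|
| Stack | top at z = 25.9 mm (flat on plate would be 25.6); about 2 mm off across; rear edge at x ≈ −27 to −29 mm (home is −29); arm resting on it |
| Tin | upright, about 2.5 mm from its start in the top view, limit 14 mm (the wrist view read under 1 mm) |
| Gift box | upright, about 1.5 mm from its start, limit 14 mm |
| Timer and spool | not moved (under 1 mm) |
| Robot | clear of everything and at rest |

**What failed or disagreed:**
- **Fingertip position:** the tips are about 9–18 mm behind the reported TCP, depending on the opening, not 25 mm ahead of it. My first close on the gift box therefore shut on air just above it. The first tin grip held only about the top 5 mm of the lid, without mishap. I corrected the heights after that.
- **Scene camera:** it reads about 2–4 mm lower in y than the top camera, which is well within the tolerances.
- **Arm angle:** I judged the holder arm by eye in the images and did not measure its joint value.

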